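Probe the incubator air through its port

TASK

Check the air temperature in the small incubator: take the orange plug out of the port in its clear hood and hang it by its loop on the metal peg on the incubator's side wall. Then take the green probe thermometer from its stand and lower its steel stem through the open port, never letting the thermometer touch the incubator, until the black depth ring on the stem is level with the mouth of the port. Finish while still holding it there, still and upright with the stem centred in the port, and leave the yellow-lidded specimen cup and the slide box where they are.

Things in the scene. Friction and masses are not known exactly. Their poses are not given: they have to be found in the camera images.
- incubator: White bench-top incubator, fixed; housing 170 (x) x 190 (y) x 100 mm. Origin: centre of its underside; x runs from the front panel to the back, y to its left, z up. The left wall (y +95 mm) carries the peg. On the deck a clear hood, 130 (x) x 115 (y) mm, centre at x +10, y -20 mm, top 155 mm above the bench, with a grey round collar (32 mm across) in its middle.
- port_mouth (a point): Centre of the port's mouth at the top of the collar, 161 mm above the bench, 6 mm above the hood; axes as the incubator's. The bore is round, vertical, 18 mm in diameter and 22 mm long; below it is the free space of the hood, floor 58 mm below the mouth. Three vials stand there, 28 mm and more from the bore's axis.
- peg_mid (a point): Point on the centre line of the steel parking peg, 28 mm out from the left wall, 85.5 mm above the bench; axes as the incubator's. The peg is 8 mm thick, sticks 48 mm out along the incubator's +y, rising outward at 15 degrees, and has a ball 12 mm in diameter on its end (46 mm out, 90 mm above the bench).
- plug_loop (a point): Centre of the loop opening of the loose orange port plug. The loop is a flat stirrup 44 mm wide (plug's y, flat outer sides) and 9 mm thick (plug's x); its opening, 26 mm wide and 36 mm high, looks along the plug's x. This point is 18 mm above the flange, 18 mm below the underside of the top bar and 27 mm below the very top.
- plug: The same plug as a whole (45 g); origin at the lower end of its stopper, 44 mm below the loop's centre, z up. A flange 30 mm across and 6 mm thick rests on the collar; under it a black stopper 16 mm in diameter reaches 20 mm down into the bore with play, so that the plug lifts straight out. It hangs with the stopper down.
- probe_handle (a point): Centre of the handle of the green probe thermometer (about 60 g, loose); z up along it. The handle is 20 x 20 mm square (along its x and y) and 65 mm long. At the start it stands upright, stem down, in the stand, the handle's lower end resting on the stand's top, 80 mm above the bench.
- depth_ring (a point): Centre of the black ring mark (3 mm tall) on the thermometer's steel stem. The stem is 6 mm thick and reaches 70 mm below the handle to its tip; the ring is 45 mm above the tip, 25 mm below the handle's lower end and 57.5 mm below the handle's centre.
- probe: The same thermometer as a whole; origin at the tip of the stem, z up towards the handle.
- stand: Grey thermometer stand, fixed: round foot 64 mm across and an upright sleeve 26 mm across, 80 mm high over all, with a 10 mm bore, open upward, that holds the stem loosely; origin at the centre of its underside.
- cup: Specimen cup with a yellow screw lid, 64 mm across, 71 mm tall, to be left alone; origin at the centre of its underside.
- slides: Grey slide box, 79 x 95 x 33 mm, to be left alone; origin at the centre of its underside.
Not all that is in view belongs to the job. Leave any brown or purple look-alike of the probe alone.

How it is judged:
On the way:
1. the plug hangs by its loop on the peg, let go (y of plug_loop in the frame of peg_mid between -0.03 and 0.022 m and x of plug_loop in the frame of peg_mid between -0.015 and 0.015 m and z of plug_loop in the frame of peg_mid between -0.032 and -0.004 m and angle between plug's own z axis and vertical below 0.6 rad and contact force between plug and incubator above 0.1 N and contact force between plug and the arm below 0.05 N and contact force between plug and the fingers below 0.05 N), for 0.3 s.
At the end, for the whole second after the job is handed in: The gripper holds the thermometer still and upright (within 0.1 rad), its depth ring within 8 mm of the height of the port's mouth and within 4 mm of the bore's axis, the thermometer touching nothing of the incubator; the plug hangs by its loop on the peg, let go (horizontal distance between depth_ring and port_mouth below 0.004 m and z of depth_ring in the frame of port_mouth between -0.008 and 0.008 m and angle between probe's own z axis and vertical below 0.1 rad and linear speed of probe below 0.02 m/s and contact force between probe and the fingers above 1 N and contact force between probe and incubator below 0.1 N and y of plug_loop in the frame of peg_mid between -0.03 and 0.022 m and x of plug_loop in the frame of peg_mid between -0.015 and 0.015 m and z of plug_loop in the frame of peg_mid between -0.032 and -0.004 m and angle between plug's own z axis and vertical below 0.6 rad and contact force between plug and incubator above 0.1 N); the arm keeps its last pose, push and grip.
It fails at once if the thermometer touches the incubator (contact force between probe and incubator above 0.3 N).
It fails at once if the specimen cup is moved (distance of cup from where it was at the start of the episode above 0.03 m).
It fails at once if the slide box is moved (distance of slides from where it was at the start of the episode above 0.03 m).
It also fails if it takes over 61 s, if anything falls off the work surface, if the arm or the gripper's body presses on something with over 40 N, if the wrist force passes 120 N, or if a joint passes its speed limit or range.

ROBOT

A 6-joint arm with a two-finger parallel gripper is mounted at the origin on a cart in front of the work surface, level with it; the furniture and walls round the work are solid. World frame = base frame: x ahead of the robot, y to its left, z up, the work surface at z = 0. Lengths are in m, angles in rad, forces in N, time in s.
With the tool pointing down it reaches from about 0.35 to 0.85 m from the base axis. Payload 8.1 kg.
Tool frame: the origin (TCP) lies midway between the tips of the shut fingers; the grasp point (between the pads) lies 19 mm behind it (grip_point_offset is the z of the grasp point in the tool frame, in m); z points along the fingers, y is the direction in which the jaws open and shut (so a half turn about z gives the same grasp; the last joint's range is limited). The gripper opens to 85 mm and grips with 20 to 120 N. Pads are 22 mm wide; open, the fingers measure 114 mm over their backs; the gripper's body (76 mm by 85 mm) begins 54 mm behind the grasp point. The pads swing forward as they close: fully open they stand 13 mm farther back than shut.
Start: joints at [1.196, 0.13, 1.488, -0, 1.523, -0.085], TCP at [0.171, 0.575, 0.231] pointing down, gripper open.
Joint ranges: [-2.96, 2.96], [-0.89, 2.26], [0.02, 2.5], [-1.34, 4.48], [0, 2.73], [-2.66, 2.66]. Speed limits (rad/s): [2.39, 2.39, 2.79, 3.14, 3.14, 3.14].

INTERFACE

Orientations are given as a unit quaternion [w, x, y, z].
In Python, from station import observe, get_image, sign_off, grip_point_offset gives the robot as it stands. The module is installed in compiled form; this text tells all that it offers.
- The arm moves only by the tool step_arm, never from a script. Its argument "plan" is a list of rows, each an object of numbers: "rx", "ry", "rz": the turn, a rotation vector about the tool's x, y, z in degrees; "dx", "dy", "dz": the shift along the tool's x, y, z in cm; "fingers": the finger opening in cm, from 0 to 8.54. A call has 1 to 8 rows; each row is the pose to reach, as a shift and turn from the pose commanded when the call began, along the tool's axes at that moment; what a row does not reach only later rows make up. A row lasts 1/8 s, in which the tool goes at most 62.5 mm and 10.7 degrees, less where a joint would pass 70% of its speed; a pose out of reach is approached as far as the arm can. A call with a gripper value outside its range is refused whole. The fingers move at their own pace and stop on an object; "newtons" is the grip in N (left out, the last holds). Time passes only in rows, so rows that repeat a pose let the fingers close. It gives the time, the measured TCP pose, the force and the opening at its end, in the units of the state.
- observe(): the state, without advancing time (a new reading comes with each control period).
- get_image(name): name is "scene" or "side" or "wrist"; returns a dict with "frame" (420x560x3 uint8, blue, green, red), "mtx" (3x3 intrinsics, pixels), "k1" (the pictures are not rectified: a ray, as slopes to the right and down, at radius r is drawn at 1 + k1 r^2 times it, then the intrinsics apply), "cam_to_world" (4x4, takes a point from camera to world coordinates). Camera axes: x right, y up, looking along -z (the intrinsics and any distortion apply to the point x, -y, -z); pixel columns grow to the right and rows downward; lengths in m; the calibration is good to about 2 mm. A picture is of the moment at which its call begins. There is no depth.
- sign_off(): hands the job in, once; it reports no verdict.
The state is a dict: "t": time; "q": joint angles; "dq": joint speeds; "tau": joint torques, N m; "ee_pos": TCP position; "orientation": TCP orientation; "ft_force": force on the tool from outside, world axes, zero at the start; "moment": the same for the moment, N m; "width": finger opening in m.
Only numpy, scipy, OpenCV 4.12 (cv2) and the standard library are available. Lean on these libraries where they do the work, as an engineer would, in place of code of your own. Each camera call takes 0.05 s, during which the arm holds its last target.

## Working session

There is one attempt and no reset: what is moved stays moved. The work goes in short steps, Python scripts to look and compute and a tool call to move; the robot and the scene stay as the last step left them, time stands still between calls to the robot, and variables do not carry over. Pictures are saved under pics/ and viewed, and the job is handed in when it is done.

Besides the shell and the picture viewer there is one more tool, called after "Emit:" in YAML: its name, and indented under it one key for each argument. step_arm: Moves the arm, as the interface text tells. Its arguments: {"type":"object","properties":{"plan":{"type":"array"},"newtons":{"type":"number"}},"required":["plan"]}

```bash
mkdir -p pics; cat > h.py <<'E'
import numpy as np, cv2
from station import observe,get_image,sign_off,grip_point_offset
import pickle
def snap(names=("scene","side","wrist"),tag="a"):
    for n in names:
        d=get_image(n); cv2.imwrite(f"pics/{n}_{tag}.png",d["frame"]); pickle.dump(d,open(f"pics/{n}_{tag}.pkl","wb"))
def load(n,tag): return pickle.load(open(f"pics/{n}_{tag}.pkl","rb"))
def ray(d,u,v):
    K=np.array(d["mtx"],float);k=d["k1"]
    p=cv2.undistortPoints(np.array([[[u,v]]],float),K,np.array([k,0,0,0],float))[0,0]
    T=np.array(d["cam_to_world"]); r=T[:3,:3]@np.array([p[0],-p[1],-1]); return T[:3,3],r/np.linalg.norm(r)
def atz(d,u,v,z):
    o,r=ray(d,u,v); return o+r*(z-o[2])/r[2]
def proj(d,P):
    T=np.array(d["cam_to_world"]);c=T[:3,:3].T@(np.atleast_2d(P)-T[:3,3]).T
    s=np.array([c[0]/-c[2],-c[1]/-c[2]]);r2=(s**2).sum(0);s=s*(1+d["k1"]*r2);K=np.array(d["mtx"])
    return np.c_[K[0,0]*s[0]+K[0,1]*s[1]+K[0,2],K[1,1]*s[1]+K[1,2]]
def tri(obs):
    A=np.zeros((3,3));b=np.zeros(3)
    for d,u,v in obs:
        o,r=ray(d,u,v);M=np.eye(3)-np.outer(r,r);A+=M;b+=M@o
    x=np.linalg.solve(A,b); return x,[float(np.linalg.norm(np.cross(x-ray(*q)[0],ray(*q)[1]))) for q in obs]
def crop(n,tag,x0,y0,x1,y1,out):
    f=load(n,tag)["frame"][y0:y1,x0:x1];s=min(800/f.shape[1],600/f.shape[0]);f=cv2.resize(f,None,fx=s,fy=s,interpolation=cv2.INTER_CUBIC);cv2.imwrite(f"pics/{out}.png",f);print(out,"scale",s)
E
python3 - <<'E'
from h import *
snap(tag="a");o=observe();print({k:np.round(v,3).tolist() for k,v in o.items()},grip_point_offset)
for n in("scene","side","wrist"):
    d=load(n,"a");print(n,d["mtx"],d["k1"],np.round(d["cam_to_world"],3))
E
```

```text
{'t': 0.15, 'q': [1.196, 0.131, 1.489, -0.0, 1.523, -0.085], 'dq': [0.0, -0.003, -0.005, 0.002, 0.0, -0.0], 'tau': [-0.001, -57.006, -50.116, -0.0, 0.01, 0.0], 'ee_pos': [0.171, 0.575, 0.23], 'orientation': [-0.0, 0.144, 0.99, -0.001], 'ft_force': [-0.216, 0.383, 0.322], 'moment': [-0.054, -0.025, -0.023], 'width': 0.085} -0.0187
scene [[495.46074174   0.         283.17735894]
 [  0.         495.46074174 202.82548967]
 [  0.           0.           1.        ]] 0.025924029941829217 [[-0.568  0.473 -0.674 -0.327]
 [-0.823 -0.343  0.453  0.877]
 [-0.017  0.812  0.584  0.831]
 [ 0.     0.     0.     1.   ]]
side [[483.9953277    0.         282.10037903]
 [  0.         483.9953277  213.95397296]
 [  0.           0.           1.        ]] 0.03407141361632784 [[ 0.923  0.263 -0.282  0.155]
 [-0.386  0.621 -0.683 -0.376]
 [-0.004  0.739  0.674  0.855]
 [ 0.     0.     0.     1.   ]]
wrist [[313.71836894   0.         273.74365638]
 [  0.         313.71836894 206.4576952 ]
 [  0.           0.           1.        ]] -0.05242754783384579 [[ 0.285 -0.921 -0.266  0.104]
 [ 0.959  0.273  0.08   0.595]
 [-0.001 -0.278  0.961  0.373]
 [ 0.     0.     0.     1.   ]]
```

View pics/scene_a.png

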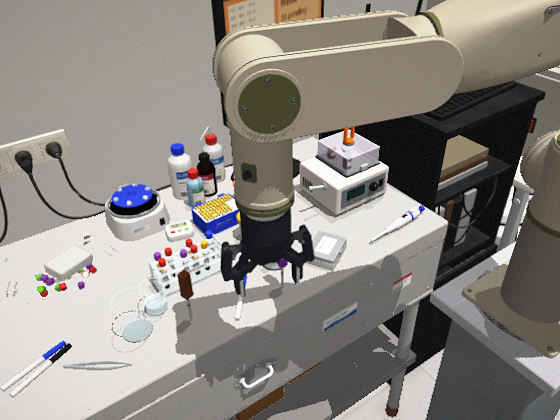

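View pics/side_a.png

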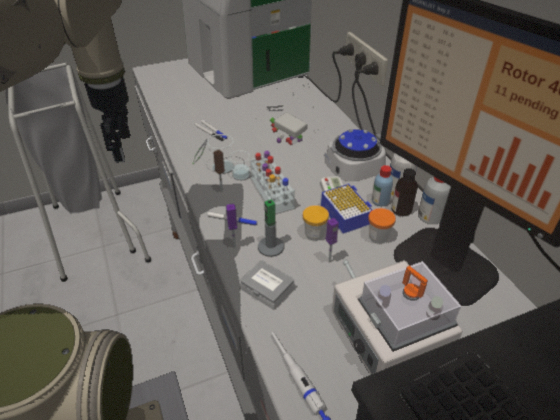

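View pics/wrist_a.png

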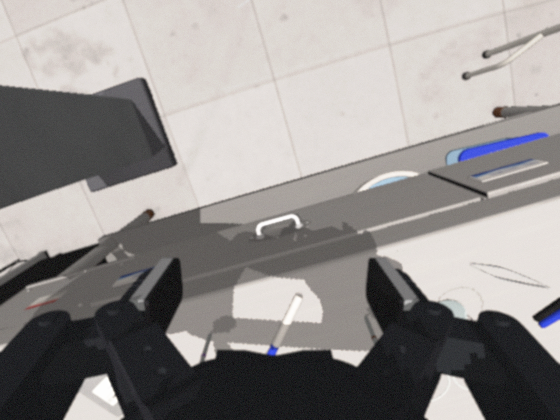

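The side view shows the green probe at (269,212) in its grey stand. Its look-alikes are purple at (232,217), purple at (332,232) and brown at (219,162). The orange plug loop is at (414,282) in the hood. The orange lid at (381,220) is another cup.

```bash
python3 - <<'E'
from h import *
crop("side","a",320,230,480,350,"c1");crop("side","a",200,170,360,290,"c2");crop("scene","a",280,110,420,215,"c3")
E
```

```text
c1 scale 5.0
c2 scale 5.0
c3 scale 5.714285714285714
```

View pics/c1.png

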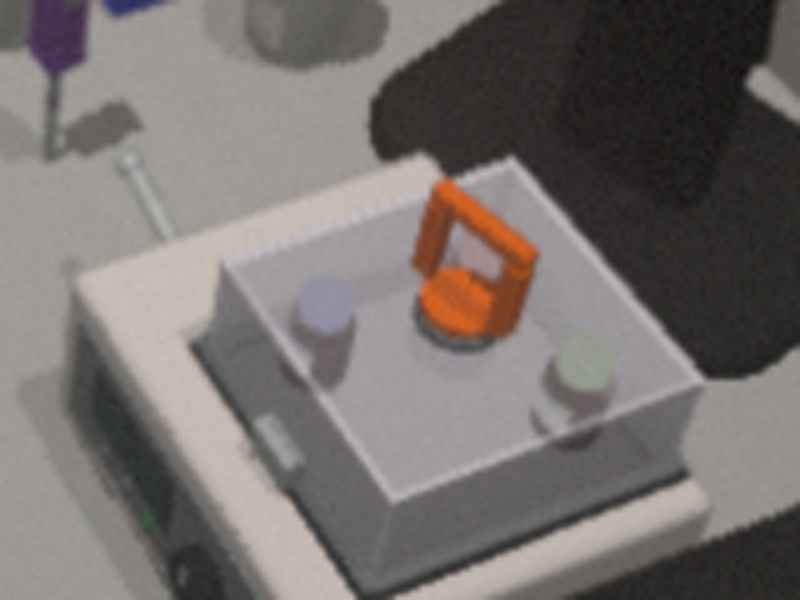

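View pics/c2.png

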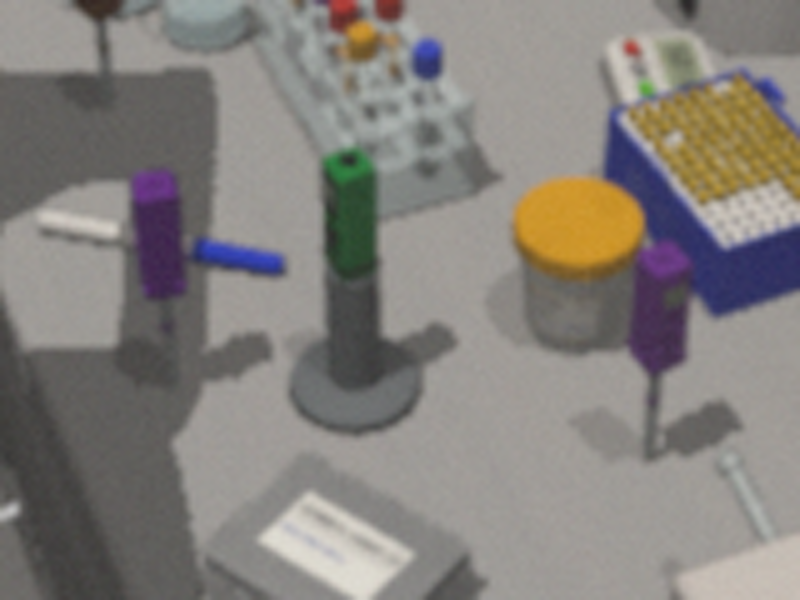

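View pics/c3.png

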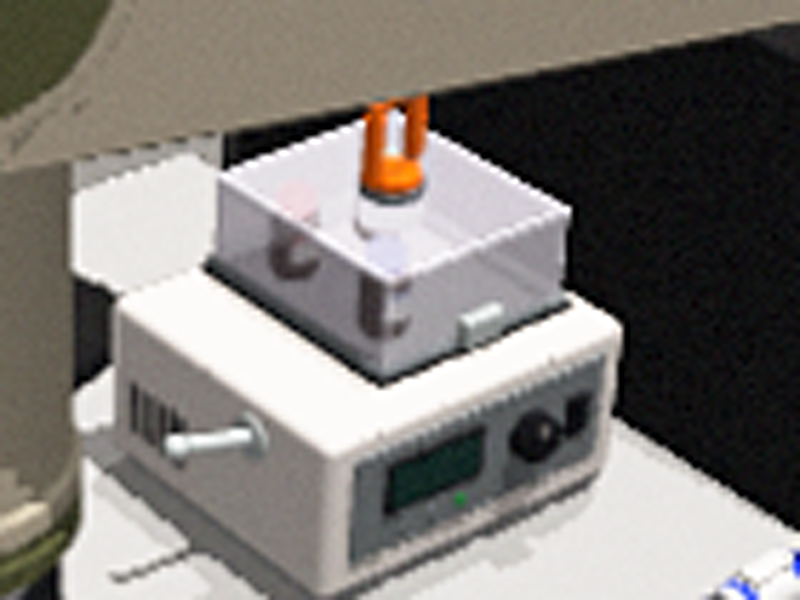

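```bash
cat > fit.py <<'E'
from h import *
from scipy.optimize import least_squares
S=load("side","a");C=load("scene","a")
f=lambda p,o,s:(o[0]+(p[0]+.5)/s-.5,o[1]+(p[1]+.5)/s-.5)
L=[(-.055,.0375,.155),(.075,.0375,.155),(.075,-.0775,.155),(-.055,-.0775,.155)]
sp=[f(p,(320,230),5) for p in [(222,263),(515,157),(703,380),(393,500)]]
cp=[f(p,(280,110),5.714) for p in [(382,272),(218,178),(570,212)]]
cl=[L[0],L[1],L[3]]
sb=f((130,160),(320,230),5);cb=f((177,445),(280,110),5.714)
def W(p,l):
    l=np.atleast_2d(l);c,s=np.cos(p[2]),np.sin(p[2]);return np.c_[p[0]+c*l[:,0]-s*l[:,1],p[1]+s*l[:,0]+c*l[:,1],l[:,2]]
def res(p):
    b=(p[3],.141,.090)
    return np.r_[(proj(S,W(p,L))-sp).ravel(),(proj(C,W(p,cl))-cp).ravel(),(proj(S,W(p,b))-sb).ravel(),(proj(C,W(p,b))-cb).ravel()]
if __name__=="__main__":
    r=least_squares(res,[.6,-.1,0,0],loss='soft_l1');print(r.x,np.degrees(r.x[2]));print(np.round(res(r.x),1))
    p=r.x
    print("port",W(p,(.01,-.02,.161)),"pegmid",W(p,(p[3],.123,.0855)),"ball tri",tri([(S,*sb),(C,*cb)]),W(p,(p[3],.141,.09)))
    np.save("inc.npy",p)
    # plug loop top bar ends side / probe
    g=lambda q:f(q,(320,230),5)
    print("topbar ends @z.206",atz(S,*g((443,190)),.206),atz(S,*g((532,255)),.206))
    h=lambda q:f(q,(200,170),5)
    print("probe top center",atz(S,*h((350,160)),.145), "corners",[np.round(atz(S,*h(q),.145),4) for q in [(323,160),(345,171),(377,160),(353,150)]])
    print("stand foot", atz(S,*h((356,388)),.0))
    print("cup top",atz(S,*h((580,220)),.071),"purple top",atz(S,*h((663,255)),.12))
    print("slides",[np.round(atz(S,*h(q),.033),3) for q in [(305,465),(207,552),(470,552)]])
    print("brown/purple2", atz(S,*h((157,182)),.13))
E
python3 fit.py
```

```text
[ 0.57106674  0.06573459  0.00314951 -0.03005205] 0.18045378366009654
[-0.4 -0.9 -0.  -0.1  0.9  0.2 -0.2  0.5  0.8  2.2 -0.8 -0.3 -0.2 -0.1
  0.2  0.9 -0.6  1. ]
port [[0.58112968 0.04576619 0.161     ]] pegmid [[0.54062745 0.18863933 0.0855    ]] ball tri (array([0.53919458, 0.20605161, 0.09380309]), [0.00017493737623811305, 0.00017493737623803425]) [[0.54057076 0.20663924 0.09      ]]
topbar ends @z.206 [0.57770846 0.06512195 0.206     ] [0.58911956 0.02829397 0.206     ]
probe top center [0.44235049 0.39233762 0.145     ] corners [array([0.4312, 0.3971, 0.145 ]), array([0.4375, 0.3862, 0.145 ]), array([0.4535, 0.3876, 0.145 ]), array([0.4461, 0.3982, 0.145 ])]
stand foot [0.44130348 0.39021254 0.        ]
cup top [0.5579434  0.38825667 0.071     ] purple top [0.55664622 0.30537962 0.12      ]
slides [array([0.391, 0.325, 0.033]), array([0.333, 0.294, 0.033]), array([0.44 , 0.249, 0.033])]
brown/purple2 [0.36235368 0.42849779 0.13      ]
```

```bash
cat > mv.py <<'E'
from h import *
from scipy.spatial.transform import Rotation as R
import sys
def Rt():
    w,x,y,z=observe()["orientation"];return R.from_quat([x,y,z,w])
def mv(P,jaw):
    """target TCP world P, straight down, tool y (jaw) at world angle jaw deg"""
    o=observe();r=Rt();a=np.radians(jaw)
    y=np.array([np.cos(a),np.sin(a),0]);z=np.array([0,0,-1.]);x=np.cross(y,z)
    T=R.from_matrix(np.c_[x,y,z]);d=r.inv().apply(np.array(P)-o["ee_pos"])*100
    rv=np.degrees((r.inv()*T).as_rotvec())
    ry=r.as_matrix()[:,1]
    print("t",o["t"],"ee",np.round(o["ee_pos"],4),"jaw now",round(float(np.degrees(np.arctan2(ry[1],ry[0]))),2),"tilt",round(float(np.degrees(np.arccos(-r.as_matrix()[2,2]))),2),"F",np.round(o["ft_force"],1),"w",round(o["width"],4),"q",np.round(o["q"],2))
    print("  dx dy dz",np.round(d,2),"rot",np.round(rv,1))
if __name__=="__main__":
    v=list(map(float,sys.argv[1:]));mv(v[:3],v[3])
E
python3 mv.py 0.583 0.047 0.30 -73
```

```text
t 0.15 ee [0.1713 0.5746 0.2305] jaw now 73.39 tilt 0.08 F [-0.2  0.4  0.3] w 0.0851 q [ 1.2   0.13  1.49 -0.    1.52 -0.09]
  dx dy dz [-54.53 -38.8   -6.9 ] rot [-0.000e+00  1.000e-01  1.464e+02]
```

Emit:
step_arm:
  plan:
    - {"dz": -6}
    - {"dx": -54.5, "dy": -38.8, "dz": -9.9, "rz": 146.4}
    - {"dx": -54.5, "dy": -38.8, "dz": -9.9, "rz": 146.4}
    - {"dx": -54.5, "dy": -38.8, "dz": -9.9, "rz": 146.4}
    - {"dx": -54.5, "dy": -38.8, "dz": -9.9, "rz": 146.4}
    - {"dx": -54.5, "dy": -38.8, "dz": -9.9, "rz": 146.4}
    - {"dx": -54.5, "dy": -38.8, "dz": -9.9, "rz": 146.4}
    - {"dx": -54.5, "dy": -38.8, "dz": -9.9, "rz": 146.4}

```text
invalid input
```

```bash
python3 mv.py 0.583 0.047 0.33 -73
```

```text
t 0.15 ee [0.1713 0.5746 0.2305] jaw now 73.39 tilt 0.08 F [-0.2  0.4  0.3] w 0.0851 q [ 1.2   0.13  1.49 -0.    1.52 -0.09]
  dx dy dz [-54.53 -38.81  -9.9 ] rot [-0.000e+00  1.000e-01  1.464e+02]
```

Emit:
step_arm:
  plan:
    - {"rx": 0, "ry": 0, "rz": 0, "dx": 0, "dy": 0, "dz": -6, "fingers": 8.5}
    - {"rx": 0, "ry": 0, "rz": 146.4, "dx": -54.5, "dy": -38.8, "dz": -9.9, "fingers": 8.5}
    - {"rx": 0, "ry": 0, "rz": 146.4, "dx": -54.5, "dy": -38.8, "dz": -9.9, "fingers": 8.5}
    - {"rx": 0, "ry": 0, "rz": 146.4, "dx": -54.5, "dy": -38.8, "dz": -9.9, "fingers": 8.5}
    - {"rx": 0, "ry": 0, "rz": 146.4, "dx": -54.5, "dy": -38.8, "dz": -9.9, "fingers": 8.5}
    - {"rx": 0, "ry": 0, "rz": 146.4, "dx": -54.5, "dy": -38.8, "dz": -9.9, "fingers": 8.5}
    - {"rx": 0, "ry": 0, "rz": 146.4, "dx": -54.5, "dy": -38.8, "dz": -9.9, "fingers": 8.5}
    - {"rx": 0, "ry": 0, "rz": 146.4, "dx": -54.5, "dy": -38.8, "dz": -9.9, "fingers": 8.5}

```text
t: 1.15
ee_pos: [0.4408, 0.2288, 0.3168]
orientation: [-0.0, 0.72, 0.694, 0.0]
ft_force: [0.7, 0.3, 0.1]
width: 0.085
```

```bash
python3 mv.py 0.583 0.047 0.33 -73; python3 -c "
from h import *
snap(('wrist',),'b')"
```

```text
t 1.15 ee [0.4408 0.2288 0.3168] jaw now -2.16 tilt 0.01 F [0.7 0.3 0.1] w 0.085 q [ 0.38 -0.17  1.63  0.    1.68  0.41]
  dx dy dz [-17.63  14.89  -1.32] rot [ 0.  -0.  70.8]
```

View pics/wrist_b.png

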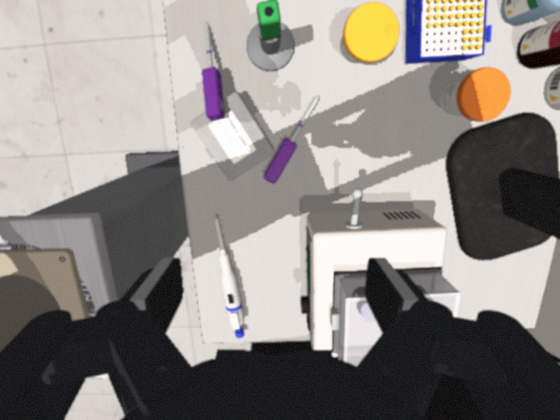

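The wrist view shows the green probe in its stand at (269,15), the yellow cup at (372,32) and the peg at (357,205). The purple look-alikes are at (212,90) and (282,160).

Emit:
step_arm:
  plan:
    - {"rx": 0, "ry": 0, "rz": 70.8, "dx": -17.6, "dy": 14.9, "dz": -1.3, "fingers": 8.5}
    - {"rx": 0, "ry": 0, "rz": 70.8, "dx": -17.6, "dy": 14.9, "dz": -1.3, "fingers": 8.5}
    - {"rx": 0, "ry": 0, "rz": 70.8, "dx": -17.6, "dy": 14.9, "dz": -1.3, "fingers": 8.5}
    - {"rx": 0, "ry": 0, "rz": 70.8, "dx": -17.6, "dy": 14.9, "dz": -1.3, "fingers": 8.5}
    - {"rx": 0, "ry": 0, "rz": 70.8, "dx": -17.6, "dy": 14.9, "dz": -1.3, "fingers": 8.5}
    - {"rx": 0, "ry": 0, "rz": 70.8, "dx": -17.6, "dy": 14.9, "dz": -1.3, "fingers": 8.5}
    - {"rx": 0, "ry": 0, "rz": 70.8, "dx": -17.6, "dy": 14.9, "dz": -1.3, "fingers": 8.5}
    - {"rx": 0, "ry": 0, "rz": 70.8, "dx": -17.6, "dy": 14.9, "dz": -1.3, "fingers": 8.5}

```text
t: 2.2
ee_pos: [0.5832, 0.0502, 0.3294]
orientation: [-0.0, 0.988, 0.152, -0.0]
ft_force: [-0.5, -0.3, -0.8]
width: 0.0848
```

```bash
python3 mv.py 0.583 0.047 0.33 -73; python3 -c "
from h import *
snap(('wrist','scene','side'),'c')
crop('wrist','c',160,180,400,360,'c4')"
```

```text
t 2.2 ee [0.5832 0.0502 0.3294] jaw now -72.53 tilt 0.04 F [-0.5 -0.3 -0.8] w 0.0848 q [-0.    0.07  1.37  0.    1.7   1.26]
  dx dy dz [-0.12  0.29 -0.06] rot [-0.   0.   0.5]
c4 scale 3.3333333333333335
```

View pics/wrist_c.png

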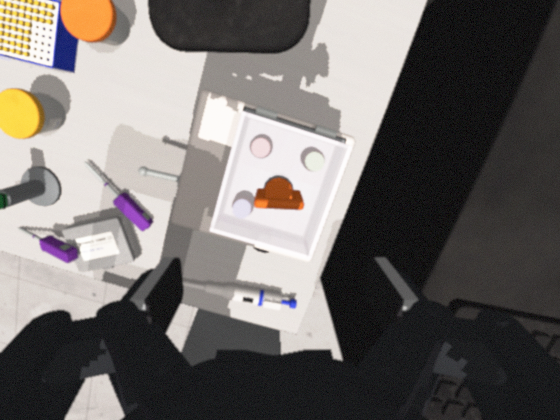

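View pics/scene_c.png

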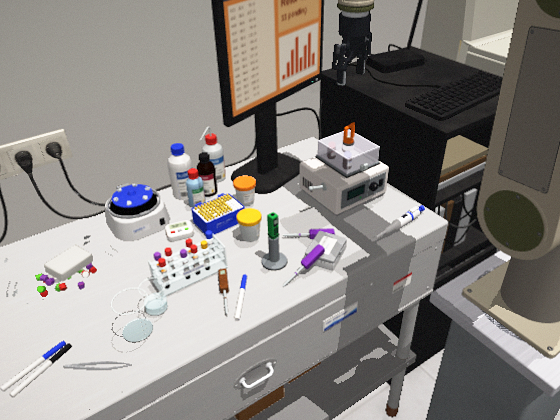

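```bash
python3 -c "
from h import *
crop('wrist','c',200,90,360,210,'c4')
crop('side','c',320,230,480,350,'c5')
crop('scene','c',280,110,420,215,'c6')"
```

```text
c4 scale 5.0
c5 scale 5.0
c6 scale 5.714285714285714
```

View pics/c4.png

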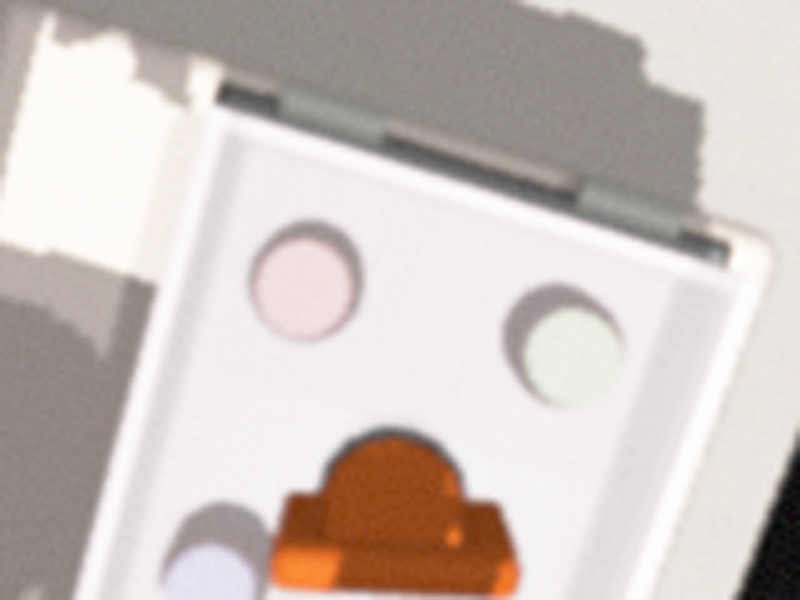

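View pics/c6.png

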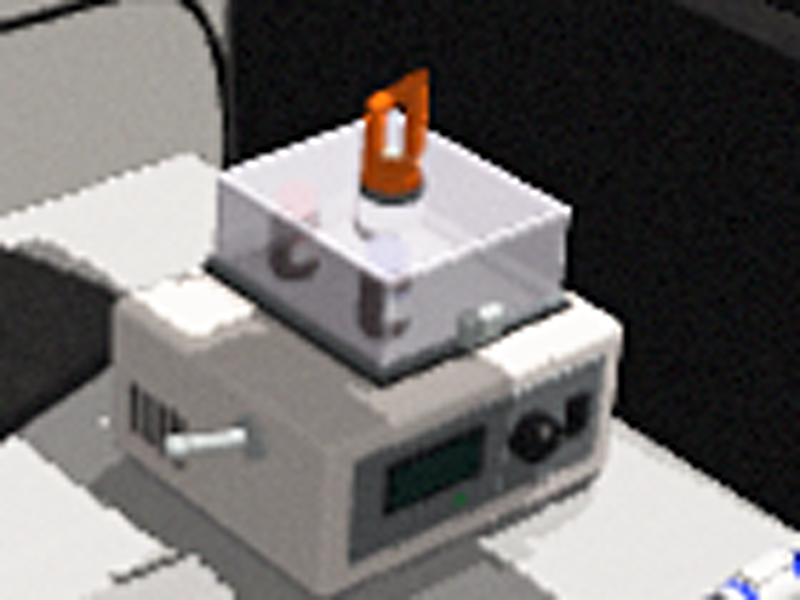

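```bash
cat > fit2.py <<'E'
from fit import *
Wc=load("wrist","c");S2=load("side","c")
wp=[(243,111),(349.5,145.9),(211.5,231.5),(310,257.5)];wl=[L[1],L[2],L[0],L[3]]
wb=None
def res2(p):
    return np.r_[res(p),(proj(Wc,W(p,wl))-wp).ravel()]
r=least_squares(res2,[.57,.066,0,-.03],loss='soft_l1');p=r.x;print(p,np.degrees(p[2]));print(np.round(res2(p),1))
np.save("inc.npy",p)
print("port",W(p,(.01,-.02,.161)),"pegmid",W(p,(p[3],.123,.0855)))
c=f((396,572),(200,90),5);print("bar ctr",atz(Wc,*c,.212))
a=atz(Wc,*f((275,568),(200,90),5),.212);b=atz(Wc,*f((517,577),(200,90),5),.212);print(a,b,np.linalg.norm(a-b),np.degrees(np.arctan2(*(a-b)[[1,0]])))
E
python3 fit2.py; python3 -c "
from h import *
crop('wrist','c',130,150,340,280,'c7')"
```

```text
[ 0.57094344  0.06501197  0.01008744 -0.0290352 ] 0.5779676936509185
[-0.2 -0.4 -0.1  0.1  1.2  0.2  0.4  0.9  1.2  2.1 -0.6 -0.3 -0.  -0.2
  0.4  1.2 -0.3  0.9 -1.9 -0.2  2.3 -0.1 -2.2 -0.6  0.1  1.8]
port [[0.58114468 0.04511386 0.161     ]] pegmid [[0.54066898 0.18771283 0.0855    ]]
bar ctr [0.58197049 0.04522558 0.212     ]
[0.57637089 0.06532642 0.212     ] [0.58741137 0.02503223 0.212     ] 0.041779350645930906 105.32280244224383
c7 scale 3.8095238095238093
```

View pics/c7.png

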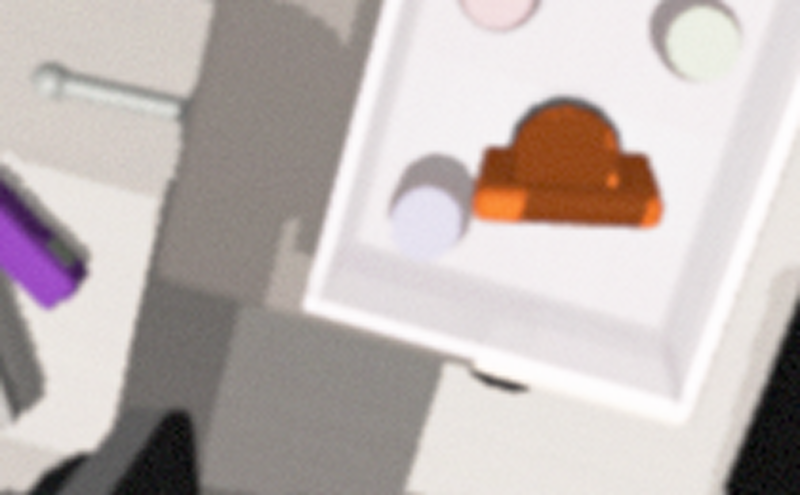

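View pics/c5.png

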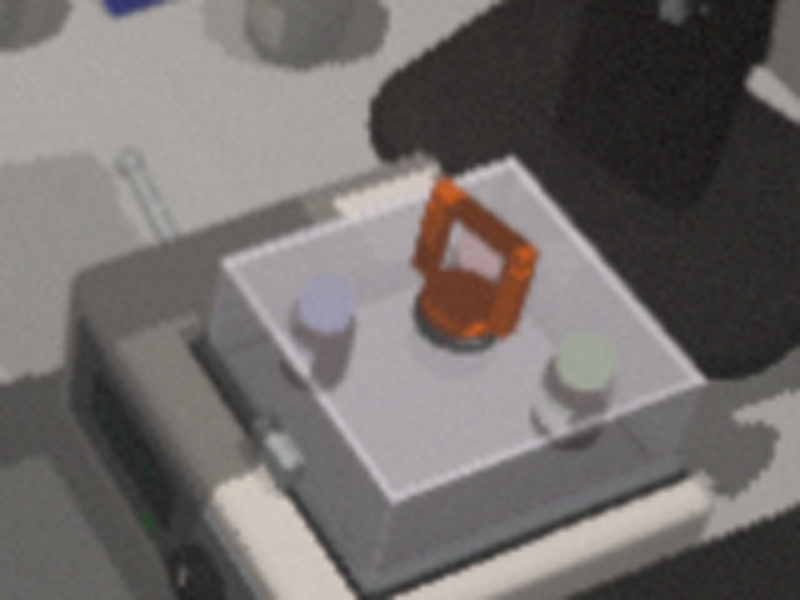

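```bash
python3 mv.py 0.5815 0.0452 0.173 -74.5;python3 -c "
from fit import *
p=np.load('inc.npy');print(atz(load('wrist','c'),*f((48,80),(130,150),3.81),.09),W(p,(p[3],.141,.09)))"
```

```text
t 2.35 ee [0.5833 0.0502 0.3296] jaw now -72.45 tilt 0.02 F [0.1 0.1 0.8] w 0.085 q [-0.    0.07  1.37 -0.    1.7   1.26]
  dx dy dz [-0.32  0.42 15.66] rot [-0.   0.   2.1]
[0.53981745 0.20773542 0.09      ] [[0.54048741 0.20571191 0.09      ]]
```

Emit:
step_arm:
  plan:
    - {"rx": 0, "ry": 0, "rz": 2.1, "dx": -0.32, "dy": 0.42, "dz": 0, "fingers": 8.5}
    - {"rx": 0, "ry": 0, "rz": 2.1, "dx": -0.32, "dy": 0.42, "dz": 5, "fingers": 8.5}
    - {"rx": 0, "ry": 0, "rz": 2.1, "dx": -0.32, "dy": 0.42, "dz": 9, "fingers": 8.5}
    - {"rx": 0, "ry": 0, "rz": 2.1, "dx": -0.32, "dy": 0.42, "dz": 9, "fingers": 8.5}

```text
t: 2.85
ee_pos: [0.5791, 0.0448, 0.2357]
orientation: [-0.001, 0.991, 0.133, -0.004]
ft_force: [0.5, 0.3, -0.5]
width: 0.085
```

```bash
python3 mv.py 0.5815 0.0452 0.173 -74.5; python3 -c "
from h import *
snap(('wrist','side'),'d')
crop('side','d',320,210,480,330,'c8')"
```

```text
t 2.85 ee [0.5791 0.0448 0.2357] jaw now -74.74 tilt 0.44 F [ 0.5  0.3 -0.5] w 0.085 q [-0.01  0.08  1.53 -0.    1.54  1.29]
  dx dy dz [0.29 0.03 6.27] rot [-0.1  0.4 -0.2]
c8 scale 5.0
```

View pics/wrist_d.png

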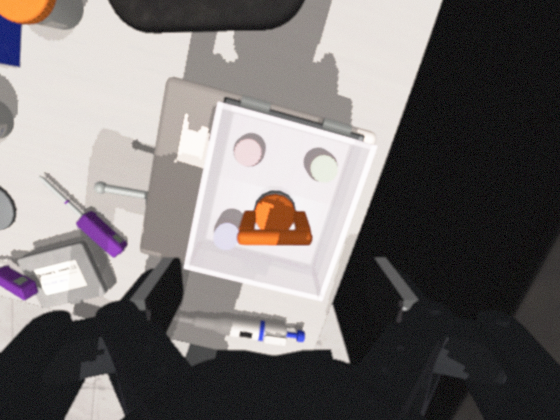

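View pics/c8.png

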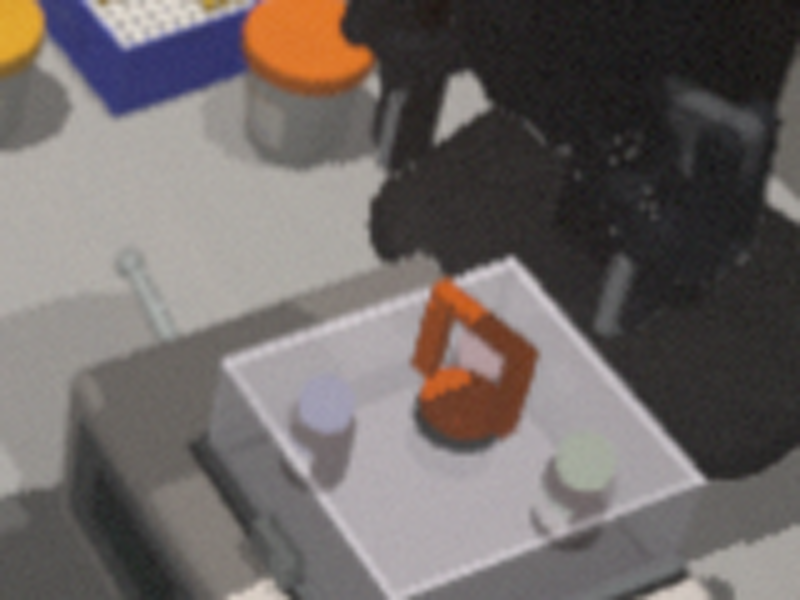

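Emit:
step_arm:
  plan:
    - {"rx": 0, "ry": 0, "rz": 0, "dx": 0, "dy": 0, "dz": 3.5, "fingers": 8.5}
    - {"rx": 0, "ry": 0, "rz": 0, "dx": 0, "dy": 0, "dz": 6.2, "fingers": 8.5}
    - {"rx": 0, "ry": 0, "rz": 0, "dx": 0, "dy": 0, "dz": 6.2, "fingers": 8.5}
    - {"rx": 0, "ry": 0, "rz": 0, "dx": 0, "dy": 0, "dz": 6.2, "fingers": 8.5}

```text
t: 3.45
ee_pos: [0.5832, 0.0449, 0.1808]
orientation: [0.0, 0.991, 0.133, 0.002]
ft_force: [-0.4, 0.9, 1.1]
width: 0.0852
```

```bash
python3 mv.py 0.5815 0.0452 0.173 -74.5; python3 -c "
from h import *
snap(('wrist','side'),'e')
crop('side','e',320,210,480,330,'c9')"
```

```text
t 3.45 ee [0.5832 0.0449 0.1808] jaw now -74.71 tilt 0.22 F [-0.4  0.9  1.1] w 0.0852 q [-0.01  0.11  1.6  -0.    1.43  1.29]
  dx dy dz [-0.16 -0.07  0.78] rot [ 0.1 -0.2 -0.2]
c9 scale 5.0
```

View pics/wrist_e.png

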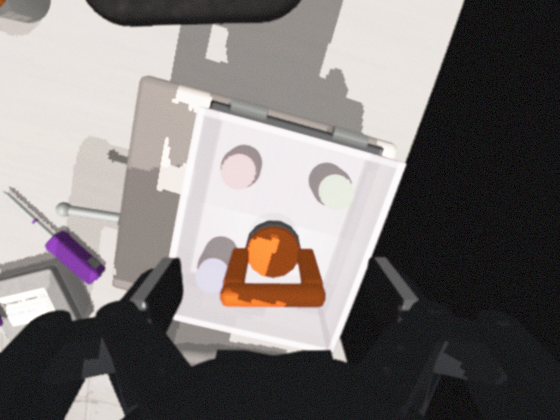

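View pics/c9.png

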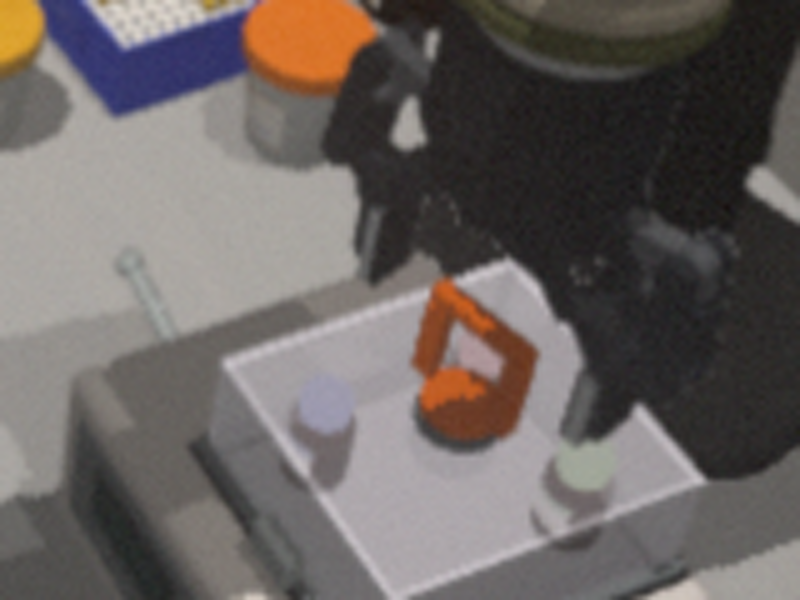

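Emit:
step_arm:
  plan:
    - {"rx": 0, "ry": 0, "rz": 0, "dx": -0.1, "dy": 0, "dz": 0.6, "fingers": 8.5}
    - {"rx": 0, "ry": 0, "rz": 0, "dx": -0.1, "dy": 0, "dz": 0.6, "fingers": 6}
    - {"rx": 0, "ry": 0, "rz": 0, "dx": -0.1, "dy": 0, "dz": 0.6, "fingers": 5}
    - {"rx": 0, "ry": 0, "rz": 0, "dx": -0.1, "dy": 0, "dz": 0.6, "fingers": 3.8}
    - {"rx": 0, "ry": 0, "rz": 0, "dx": -0.1, "dy": 0, "dz": 0.6, "fingers": 3.8}
    - {"rx": 0, "ry": 0, "rz": 0, "dx": -0.1, "dy": 0, "dz": 0.6, "fingers": 3.8}
  newtons: 30

```text
t: 4.3
ee_pos: [0.5807, 0.0447, 0.1719]
orientation: [0.0, 0.991, 0.133, 0.0]
ft_force: [-0.3, 0.7, 0.3]
width: 0.0436
```

```bash
python3 mv.py 0.5815 0.0452 0.173 -74.5; python3 -c "
from h import *
snap(('wrist','side'),'f')
crop('side','f',320,210,480,330,'c10')"
```

```text
t 4.3 ee [0.5807 0.0447 0.1719] jaw now -74.71 tilt 0.01 F [-0.3  0.7  0.3] w 0.0436 q [-0.01  0.12  1.61 -0.    1.41  1.29]
  dx dy dz [ 0.09 -0.02 -0.11] rot [ 0.  -0.  -0.2]
c10 scale 5.0
```

View pics/wrist_f.png

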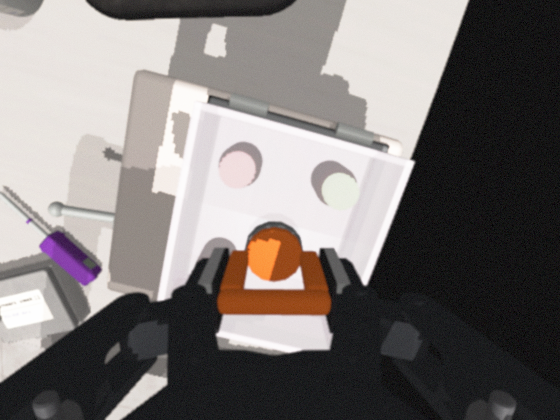

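View pics/c10.png

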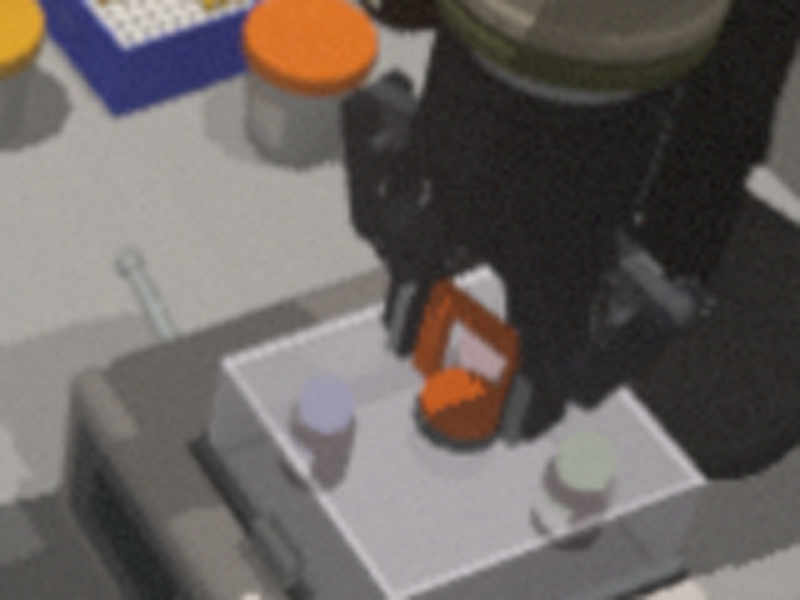

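The plug is gripped, with an opening of 43.6 mm. Next I lift it straight out.

Emit:
step_arm:
  plan:
    - {"rx": 0, "ry": 0, "rz": 0, "dx": 0, "dy": 0, "dz": -1.5, "fingers": 3.8}
    - {"rx": 0, "ry": 0, "rz": 0, "dx": 0, "dy": 0, "dz": -4, "fingers": 3.8}
    - {"rx": 0, "ry": 0, "rz": 0, "dx": 0, "dy": 0, "dz": -8, "fingers": 3.8}
    - {"rx": 0, "ry": 0, "rz": 0, "dx": 0, "dy": 0, "dz": -8, "fingers": 3.8}
  newtons: 35

```text
t: 4.9
ee_pos: [0.5829, 0.0448, 0.2573]
orientation: [0.001, 0.991, 0.133, 0.004]
ft_force: [-1.1, 0.5, -1.3]
width: 0.0439
```

```bash
python3 mv.py 0.5405 0.27 0.25 0.6; python3 -c "
from h import *
snap(('wrist','side','scene'),'g')
crop('side','g',320,150,480,270,'c11');crop('scene','g',280,60,420,165,'c12')"
```

```text
t 4.9 ee [0.5829 0.0448 0.2573] jaw now -74.7 tilt 0.46 F [-1.1  0.5 -1.3] w 0.0439 q [-0.01  0.07  1.5   0.    1.56  1.29]
  dx dy dz [  1.85 -22.85   0.7 ] rot [  0.4  -0.3 -75.3]
c11 scale 5.0
c12 scale 5.714285714285714
```

View pics/c11.png

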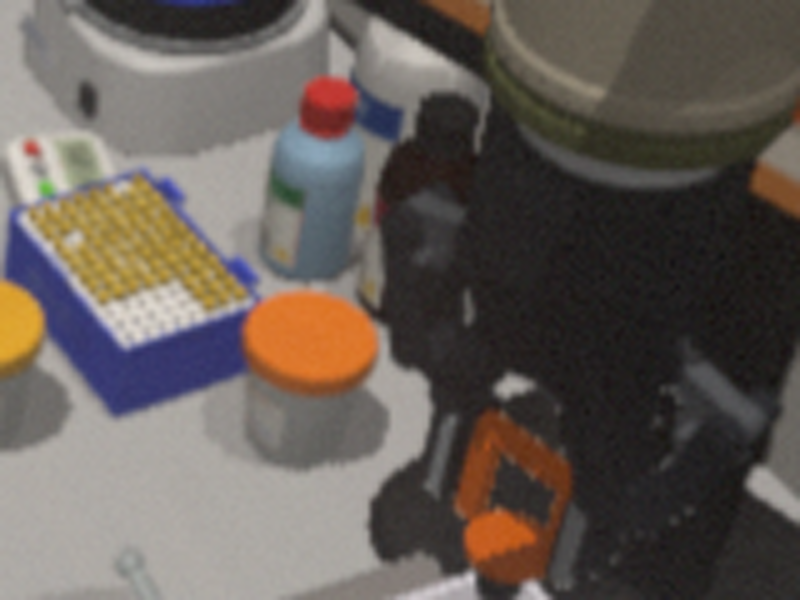

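View pics/c12.png

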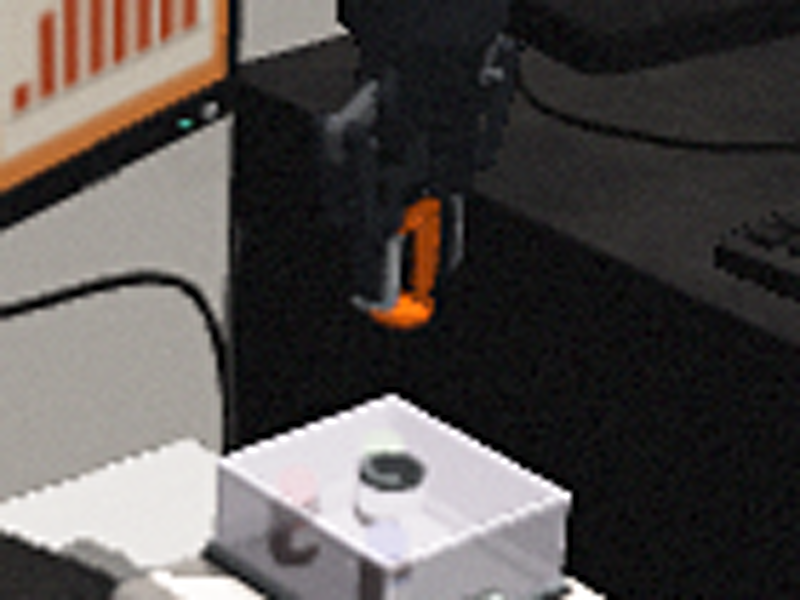

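View pics/wrist_g.png

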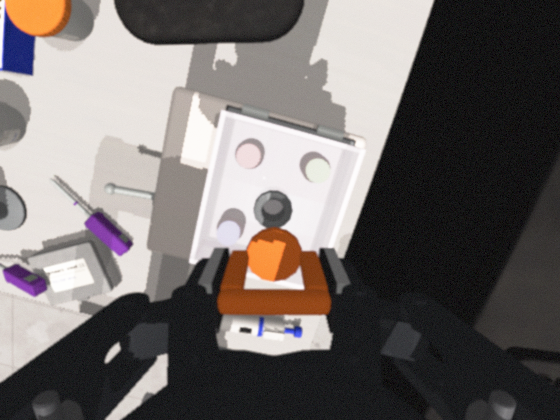

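The plug is out and the port at (272,208) in the wrist view is open. Next I carry the plug to the outer side of the peg, turning it so the opening looks along the peg.

Emit:
step_arm:
  plan:
    - {"rx": 0, "ry": 0, "rz": -75.3, "dx": 1.85, "dy": -21.8, "dz": 0, "fingers": 3.8}
    - {"rx": 0, "ry": 0, "rz": -75.3, "dx": 1.85, "dy": -21.8, "dz": 0, "fingers": 3.8}
    - {"rx": 0, "ry": 0, "rz": -75.3, "dx": 1.85, "dy": -21.8, "dz": 0, "fingers": 3.8}
    - {"rx": 0, "ry": 0, "rz": -75.3, "dx": 1.85, "dy": -21.8, "dz": 0, "fingers": 3.8}
    - {"rx": 0, "ry": 0, "rz": -75.3, "dx": 1.85, "dy": -21.8, "dz": 0, "fingers": 3.8}
    - {"rx": 0, "ry": 0, "rz": -75.3, "dx": 1.85, "dy": -21.8, "dz": 0, "fingers": 3.8}
    - {"rx": 0, "ry": 0, "rz": -75.3, "dx": 1.85, "dy": -21.8, "dz": 0, "fingers": 3.8}
    - {"rx": 0, "ry": 0, "rz": -75.3, "dx": 1.85, "dy": -21.8, "dz": 0, "fingers": 3.8}

```text
t: 6.05
ee_pos: [0.5402, 0.2597, 0.2502]
orientation: [-0.001, 0.704, 0.71, -0.001]
ft_force: [-0.0, 0.1, 0.0]
width: 0.0437
```

```bash
python3 mv.py 0.5405 0.258 0.082 0.6; python3 -c "
from h import *
snap(('wrist','side','scene'),'h')"
```

```text
t 6.05 ee [0.5402 0.2597 0.2502] jaw now 0.54 tilt 0.16 F [-0.   0.1  0. ] w 0.0437 q [ 0.36  0.12  1.46 -0.    1.56  0.35]
  dx dy dz [-0.15  0.07 16.82] rot [-0.1  0.1 -0.1]
```

View pics/wrist_h.png

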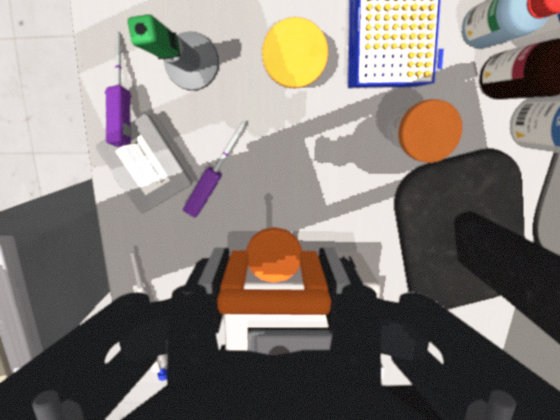

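View pics/scene_h.png

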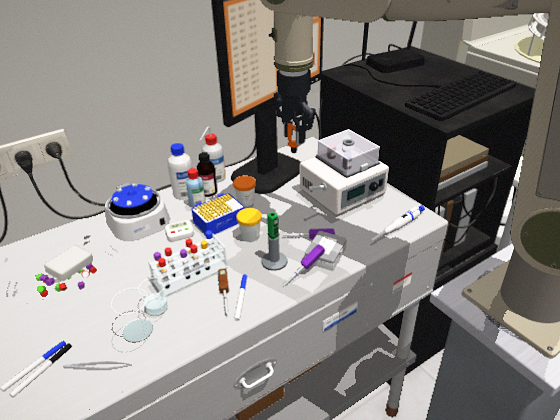

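View pics/side_h.png

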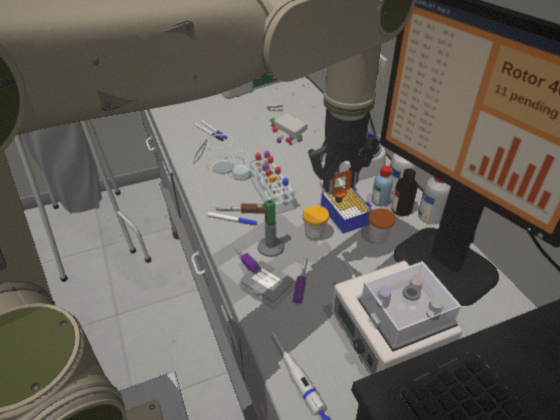

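Emit:
step_arm:
  plan:
    - {"rx": 0, "ry": 0, "rz": 0, "dx": -0.15, "dy": 0, "dz": 6, "fingers": 3.8}
    - {"rx": 0, "ry": 0, "rz": 0, "dx": -0.15, "dy": 0, "dz": 12, "fingers": 3.8}
    - {"rx": 0, "ry": 0, "rz": 0, "dx": -0.15, "dy": 0, "dz": 15, "fingers": 3.8}
    - {"rx": 0, "ry": 0, "rz": 0, "dx": -0.15, "dy": 0, "dz": 16.4, "fingers": 3.8}
    - {"rx": 0, "ry": 0, "rz": 0, "dx": -0.15, "dy": 0, "dz": 16.4, "fingers": 3.8}

```text
t: 6.82
ee_pos: [0.5407, 0.2583, 0.0874]
orientation: [-0.0, 0.704, 0.71, -0.001]
ft_force: [0.5, -0.4, -0.5]
width: 0.0433
```

```bash
python3 mv.py 0.5405 0.258 0.082 0.6; python3 -c "
from h import *
snap(('wrist','side','scene'),'i');crop('side','i',300,180,420,270,'c13');crop('scene','i',270,120,370,195,'c14')"
```

```text
t 6.825 ee [0.5407 0.2583 0.0874] jaw now 0.52 tilt 0.06 F [ 0.5 -0.4 -0.5] w 0.0433 q [0.36 0.24 1.63 0.   1.27 0.35]
  dx dy dz [-0.03 -0.02  0.54] rot [-0.1  0.  -0.1]
c13 scale 6.666666666666667
c14 scale 8.0
```

View pics/wrist_i.png

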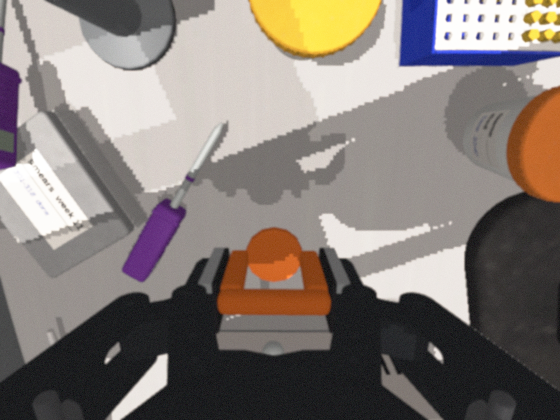

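View pics/c13.png

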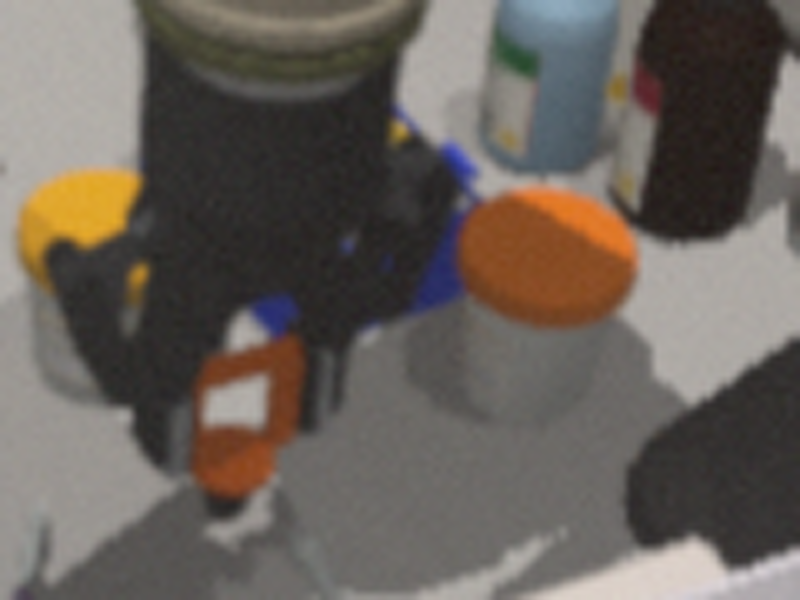

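View pics/c14.png

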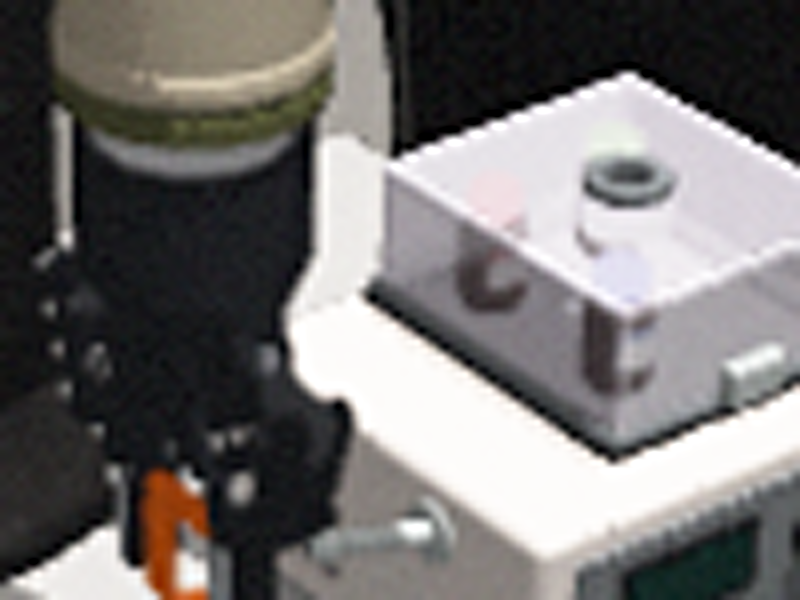

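Emit:
step_arm:
  plan:
    - {"rx": 0, "ry": 0, "rz": 0, "dx": 0, "dy": 0, "dz": 0.2, "fingers": 3.8}
    - {"rx": 0, "ry": 0, "rz": 0, "dx": -2.5, "dy": 0, "dz": 0.2, "fingers": 3.8}
    - {"rx": 0, "ry": 0, "rz": 0, "dx": -4, "dy": 0, "dz": 0.2, "fingers": 3.8}
    - {"rx": 0, "ry": 0, "rz": 0, "dx": -4, "dy": 0, "dz": 0.2, "fingers": 3.8}

```text
t: 7.48
ee_pos: [0.5418, 0.2176, 0.0862]
orientation: [0.0, 0.704, 0.71, 0.0]
ft_force: [-0.4, 0.2, -0.9]
width: 0.0435
```

```bash
python3 mv.py 0.5405 0.192 0.083 0.6; python3 -c "
from h import *
snap(('wrist','side','scene'),'j');crop('side','j',300,200,420,290,'c15');crop('scene','j',270,140,370,215,'c16')"
```

```text
t 7.475 ee [0.5418 0.2176 0.0862] jaw now 0.5 tilt 0.04 F [-0.4  0.2 -0.9] w 0.0435 q [0.29 0.2  1.68 0.   1.26 0.29]
  dx dy dz [-2.56 -0.15  0.32] rot [ 0.  -0.  -0.1]
c15 scale 6.666666666666667
c16 scale 8.0
```

View pics/wrist_j.png

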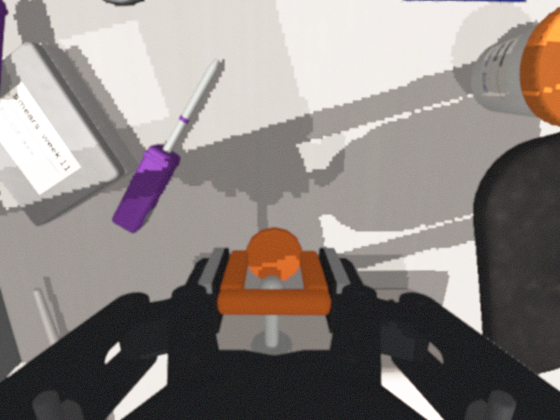

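View pics/c15.png

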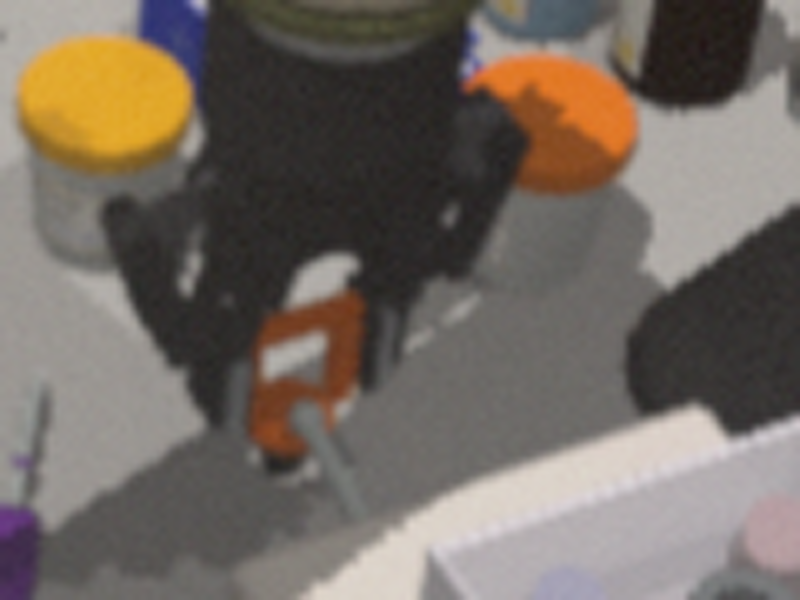

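View pics/c16.png

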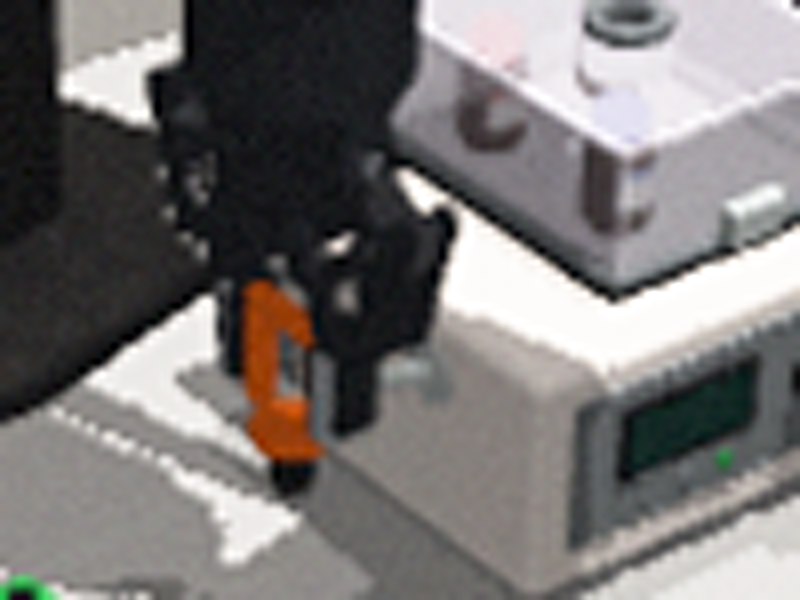

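Emit:
step_arm:
  plan:
    - {"rx": 0, "ry": 0, "rz": 0, "dx": -1.5, "dy": 0, "dz": 0.1, "fingers": 3.8}
    - {"rx": 0, "ry": 0, "rz": 0, "dx": -2.6, "dy": 0, "dz": 0.1, "fingers": 3.8}
    - {"rx": 0, "ry": 0, "rz": 0, "dx": -2.6, "dy": 0, "dz": 0.1, "fingers": 3.8}
    - {"rx": 0, "ry": 0, "rz": 0, "dx": -2.6, "dy": 0, "dz": 1, "fingers": 3.8}
    - {"rx": 0, "ry": 0, "rz": 0, "dx": -2.6, "dy": 0, "dz": 2, "fingers": 3.8}
    - {"rx": 0, "ry": 0, "rz": 0, "dx": -2.6, "dy": 0, "dz": 2, "fingers": 3.8}

```text
t: 8.38
ee_pos: [0.5406, 0.1924, 0.0642]
orientation: [-0.001, 0.703, 0.711, -0.001]
ft_force: [0.0, 0.1, 0.0]
width: 0.0436
```

```bash
python3 mv.py 0.5405 0.192 0.058 0.6; python3 -c "
from h import *
snap(('wrist','side','scene'),'k');crop('side','k',300,200,420,290,'c17');crop('scene','k',270,140,370,215,'c18')"
```

```text
t 8.375 ee [0.5406 0.1924 0.0642] jaw now 0.61 tilt 0.14 F [0.  0.1 0. ] w 0.0436 q [0.25 0.2  1.72 0.   1.22 0.24]
  dx dy dz [-0.04 -0.01  0.62] rot [-0.1  0.   0. ]
c17 scale 6.666666666666667
c18 scale 8.0
```

View pics/wrist_k.png

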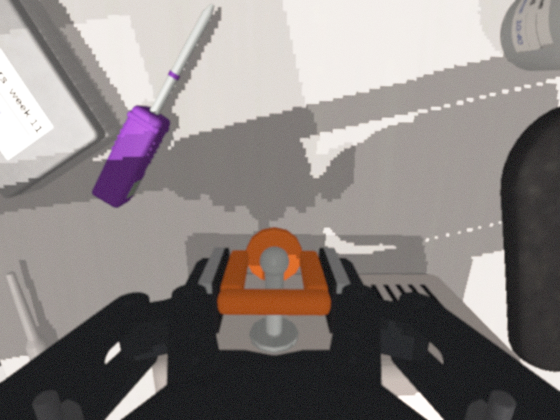

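View pics/c17.png

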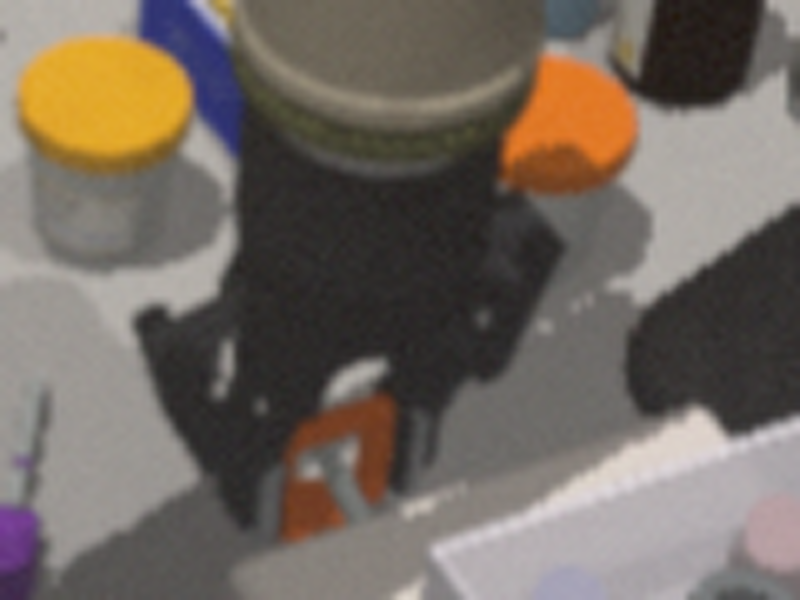

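View pics/c18.png

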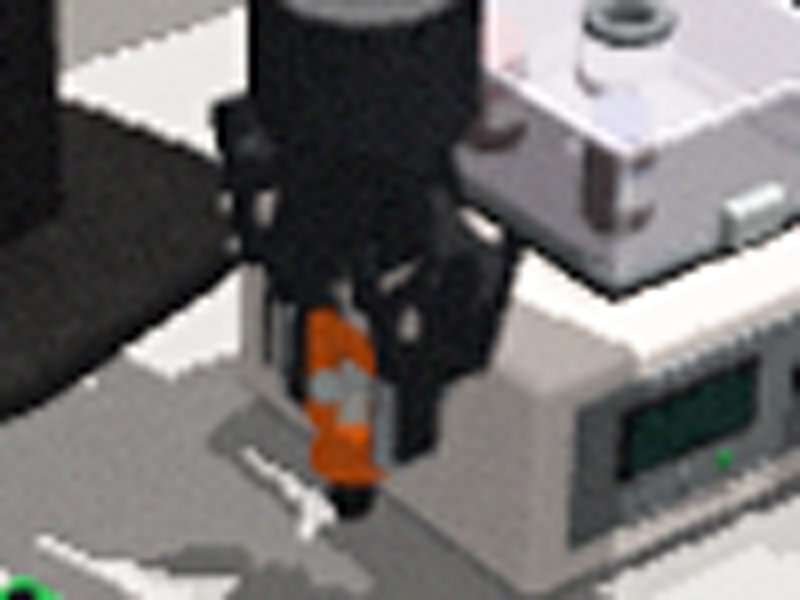

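The ball shows through the loop at (274,260), so the plug is threaded on the peg. I lower it gently until the bar touches.

Emit:
step_arm:
  plan:
    - {"rx": 0, "ry": 0, "rz": 0, "dx": 0, "dy": 0, "dz": 0.3, "fingers": 3.8}
    - {"rx": 0, "ry": 0, "rz": 0, "dx": 0, "dy": 0, "dz": 0.5, "fingers": 3.8}
    - {"rx": 0, "ry": 0, "rz": 0, "dx": 0, "dy": 0, "dz": 0.5, "fingers": 3.8}
    - {"rx": 0, "ry": 0, "rz": 0, "dx": 0, "dy": 0, "dz": 0.5, "fingers": 3.8}

```text
t: 9.02
ee_pos: [0.5418, 0.1924, 0.0609]
orientation: [0.0, 0.703, 0.711, 0.0]
ft_force: [-0.0, -0.2, -0.6]
width: 0.0435
```

```bash
python3 mv.py 0.5405 0.192 0.058 0.6
```

```text
t 9.025 ee [0.5418 0.1924 0.0609] jaw now 0.6 tilt 0.01 F [-0.  -0.2 -0.6] w 0.0435 q [0.25 0.21 1.72 0.   1.21 0.24]
  dx dy dz [-0.04 -0.13  0.29] rot [ 0. -0. -0.]
```

Emit:
step_arm:
  plan:
    - {"rx": 0, "ry": 0, "rz": 0, "dx": 0, "dy": 0, "dz": 0.2, "fingers": 3.8}
    - {"rx": 0, "ry": 0, "rz": 0, "dx": 0, "dy": 0, "dz": 0.2, "fingers": 3.8}
    - {"rx": 0, "ry": 0, "rz": 0, "dx": 0, "dy": 0, "dz": 0.2, "fingers": 3.8}

```text
t: 9.4
ee_pos: [0.5421, 0.1926, 0.0601]
orientation: [0.0, 0.703, 0.711, 0.0]
ft_force: [-4.1, -0.9, 9.6]
width: 0.0434
```

```bash
python3 mv.py 0.5405 0.192 0.058 0.6
```

```text
t 9.4 ee [0.5421 0.1926 0.0601] jaw now 0.6 tilt 0.05 F [-4.1 -0.9  9.6] w 0.0434 q [0.25 0.21 1.72 0.   1.21 0.24]
  dx dy dz [-0.06 -0.16  0.21] rot [ 0.1 -0.   0. ]
```

Contact at 9.6 N, so the bar is on the peg. I open the fingers.

Emit:
step_arm:
  plan:
    - {"rx": 0, "ry": 0, "rz": 0, "dx": 0, "dy": 0, "dz": 0, "fingers": 4.8}
    - {"rx": 0, "ry": 0, "rz": 0, "dx": 0, "dy": 0, "dz": 0, "fingers": 5.5}
    - {"rx": 0, "ry": 0, "rz": 0, "dx": 0, "dy": 0, "dz": 0, "fingers": 6.5}
    - {"rx": 0, "ry": 0, "rz": 0, "dx": 0, "dy": 0, "dz": 0, "fingers": 6.5}

```text
t: 9.9
ee_pos: [0.5416, 0.1924, 0.0586]
orientation: [-0.0, 0.703, 0.711, -0.0]
ft_force: [-0.4, 0.6, -0.3]
width: 0.0652
```

```bash
python3 mv.py 0.5405 0.192 0.058 0.6; python3 -c "
from h import *
snap(('wrist','side','scene'),'l');crop('side','l',300,200,420,290,'c19');crop('scene','l',270,140,370,215,'c20')"
```

```text
t 9.9 ee [0.5416 0.1924 0.0586] jaw now 0.59 tilt 0.02 F [-0.4  0.6 -0.3] w 0.0652 q [ 0.25  0.21  1.72 -0.    1.21  0.24]
  dx dy dz [-0.03 -0.11  0.06] rot [-0.  0. -0.]
c19 scale 6.666666666666667
c20 scale 8.0
```

View pics/wrist_l.png

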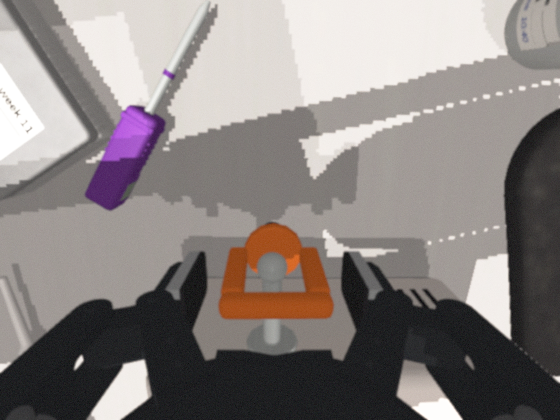

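View pics/c19.png

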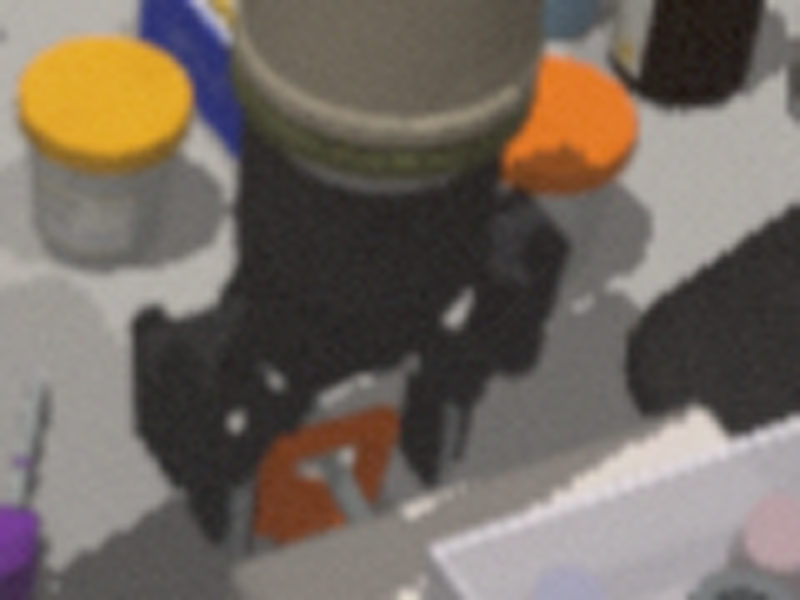

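View pics/c20.png

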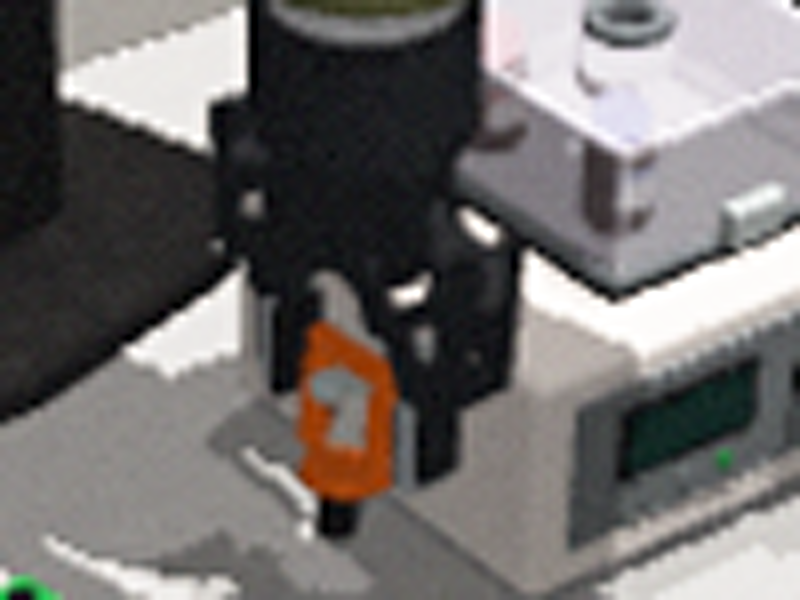

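The plug hangs with the fingers clear on both sides. I retreat straight up.

Emit:
step_arm:
  plan:
    - {"rx": 0, "ry": 0, "rz": 0, "dx": 0, "dy": 0, "dz": -3, "fingers": 6.5}
    - {"rx": 0, "ry": 0, "rz": 0, "dx": 0, "dy": 0, "dz": -8, "fingers": 6.5}
    - {"rx": 0, "ry": 0, "rz": 0, "dx": 0, "dy": 0, "dz": -14, "fingers": 8.5}
    - {"rx": 0, "ry": 0, "rz": 0, "dx": 0, "dy": 0, "dz": -19, "fingers": 8.5}
    - {"rx": 0, "ry": 0, "rz": 0, "dx": 0, "dy": 0, "dz": -19, "fingers": 8.5}

```text
t: 10.68
ee_pos: [0.5445, 0.1931, 0.2551]
orientation: [0.003, 0.703, 0.711, 0.004]
ft_force: [-0.3, -0.3, -0.6]
width: 0.0848
```

```bash
python3 mv.py 0.442 0.392 0.24 45; python3 -c "
from h import *
snap(('wrist','side','scene'),'m');crop('side','m',200,170,360,290,'c21');crop('scene','m',230,140,390,260,'c22')"
```

```text
t 10.675 ee [0.5445 0.1931 0.2551] jaw now 0.59 tilt 0.58 F [-0.3 -0.3 -0.6] w 0.0848 q [ 0.25  0.05  1.53 -0.    1.55  0.24]
  dx dy dz [ 19.99 -10.06   1.46] rot [  0.6   0.1 -44.4]
c21 scale 5.0
c22 scale 5.0
```

View pics/wrist_m.png

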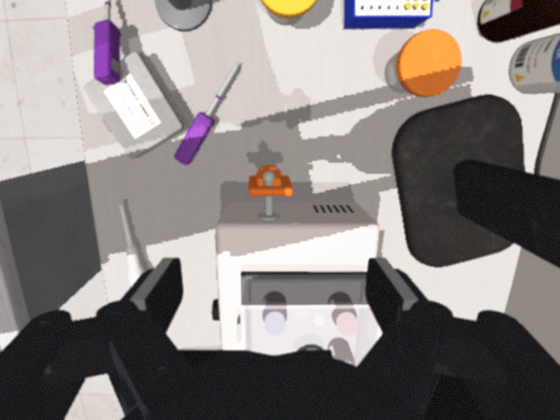

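View pics/c21.png

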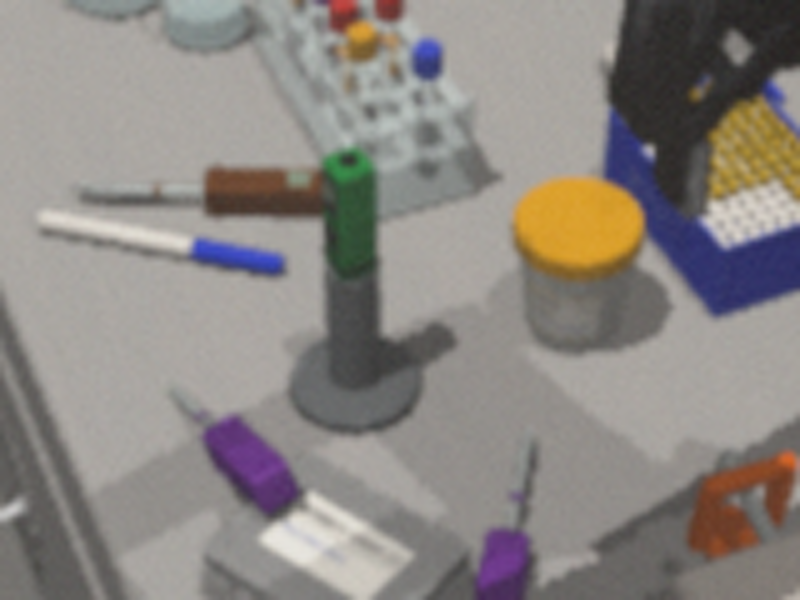

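View pics/c22.png

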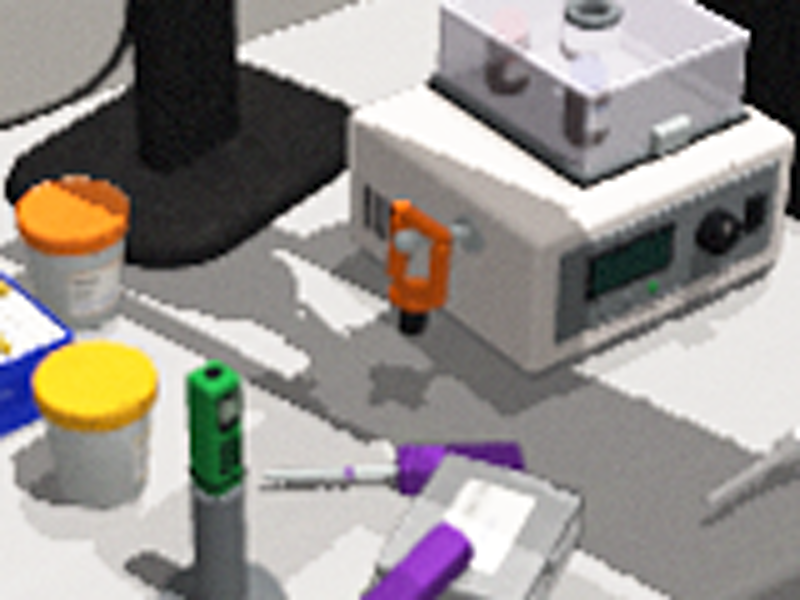

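```bash
python3 -c "
from h import *
crop('wrist','h',110,0,230,90,'c23')"
```

```text
c23 scale 6.666666666666667
```

View pics/c23.png

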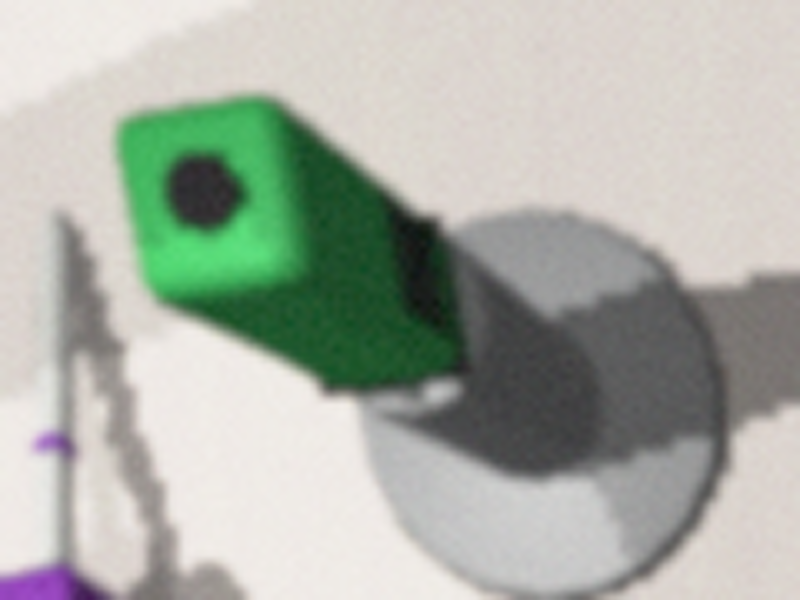

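```bash
python3 - <<'E'
from fit import *
d=load("wrist","h");g=lambda q:f(q,(110,0),6.667)
c=[(120,115),(275,98),(310,270),(155,297)]
P=np.array([atz(d,*g(q),.145) for q in c]);print(P.round(4));print("ctr",P.mean(0), "hole",atz(d,*g((203,192)),.145))
for i in range(4):
    e=P[(i+1)%4]-P[i];print(np.linalg.norm(e),np.degrees(np.arctan2(e[1],e[0])))
print("scene+side tri", tri([(load("side","m"),*f((349,160),(200,170),5)),(load("scene","m"),*f((213,373),(230,140),5)),(d,*g((203,192)))]))
print("foot", atz(d,*g((545,400)),0.0))
E
python3 mv.py 0.442 0.392 0.22 4
```

```text
[[0.433  0.3997 0.145 ]
 [0.4502 0.401  0.145 ]
 [0.4529 0.3837 0.145 ]
 [0.4353 0.3812 0.145 ]]
ctr [0.44284347 0.39140556 0.145     ] hole [0.44156865 0.3917767  0.145     ]
0.0172651555472709 4.593258437299672
0.017529892310559823 -81.34221333835967
0.017722280946009254 -171.7786464377834
0.01862536576941924 97.11938072162138
scene+side tri (array([0.4417568 , 0.39138499, 0.14608959]), [0.00024266334183957732, 0.00020028598208896798, 0.000264993484269734])
foot [0.44212993 0.393596   0.        ]
t 10.825 ee [0.5412 0.1923 0.2477] jaw now 0.59 tilt 0.08 F [-0.4 -0.1 -0.5] w 0.0848 q [ 0.25  0.06  1.54 -0.    1.55  0.24]
  dx dy dz [20.07 -9.71  2.78] rot [-0.1  0.  -3.4]
```

Emit:
step_arm:
  plan:
    - {"rx": 0, "ry": 0, "rz": -6.4, "dx": 20.0, "dy": -9.7, "dz": 1, "fingers": 8.5}
    - {"rx": 0, "ry": 0, "rz": -6.4, "dx": 20.0, "dy": -9.7, "dz": 3, "fingers": 8.5}
    - {"rx": 0, "ry": 0, "rz": -6.4, "dx": 20.0, "dy": -9.7, "dz": 3, "fingers": 8.5}
    - {"rx": 0, "ry": 0, "rz": -6.4, "dx": 20.0, "dy": -9.7, "dz": 3, "fingers": 8.5}
    - {"rx": 0, "ry": 0, "rz": -6.4, "dx": 20.0, "dy": -9.7, "dz": 3, "fingers": 8.5}
    - {"rx": 0, "ry": 0, "rz": -6.4, "dx": 20.0, "dy": -9.7, "dz": 3, "fingers": 8.5}

```text
t: 11.58
ee_pos: [0.4421, 0.3906, 0.2171]
orientation: [-0.0, 0.662, 0.749, -0.001]
ft_force: [0.3, -0.2, -0.3]
width: 0.0848
```

```bash
python3 mv.py 0.4418 0.3914 0.096 7; python3 -c "
from h import *
snap(('wrist','side'),'n');crop('wrist','n',190,180,350,300,'c24');crop('side','n',200,120,360,240,'c25')"
```

```text
t 11.575 ee [0.4421 0.3906 0.2171] jaw now 7.02 tilt 0.16 F [ 0.3 -0.2 -0.3] w 0.0848 q [ 0.64  0.11  1.53 -0.    1.5   0.51]
  dx dy dz [ 0.1   0.   12.11] rot [-0.1  0.1  0. ]
c24 scale 5.0
c25 scale 5.0
```

View pics/wrist_n.png

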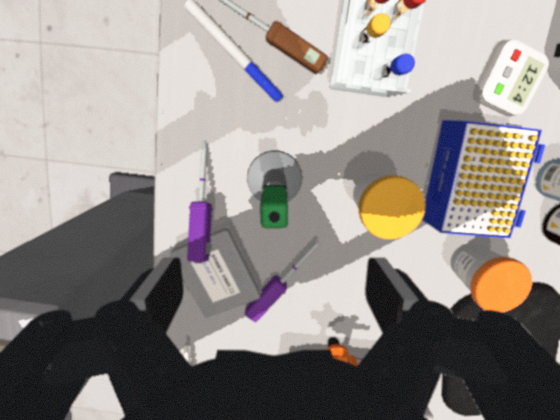

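View pics/c24.png

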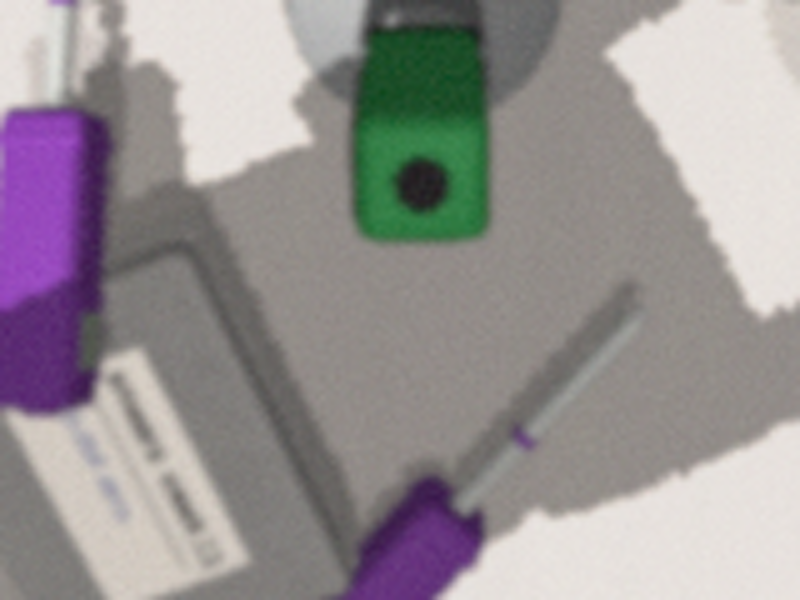

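View pics/c25.png

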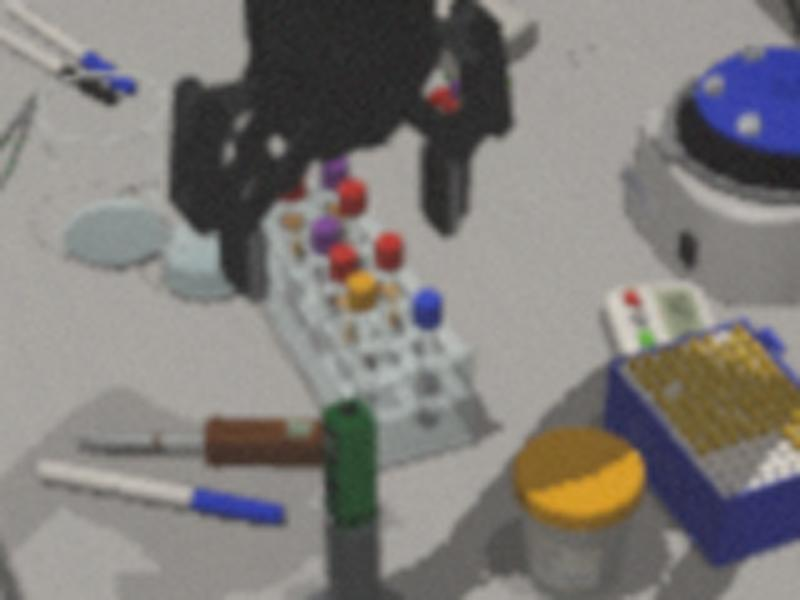

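```bash
python3 - <<'E'
from fit import *
print(atz(load("wrist","n"),*f((421,184),(190,180),5),.145))
E
python3 mv.py 0.4418 0.3914 0.096 7
```

```text
[0.44192312 0.39131396 0.145     ]
t 11.675 ee [0.4431 0.3903 0.2182] jaw now 6.92 tilt 0.06 F [0.6 0.  0.3] w 0.0848 q [ 0.64  0.11  1.53 -0.    1.5   0.51]
  dx dy dz [ 0.14 -0.1  12.22] rot [-0.   0.  -0.1]
```

Emit:
step_arm:
  plan:
    - {"rx": 0, "ry": 0, "rz": 0, "dx": 0.1, "dy": -0.1, "dz": 2, "fingers": 8.5}
    - {"rx": 0, "ry": 0, "rz": 0, "dx": 0.1, "dy": -0.1, "dz": 7, "fingers": 8.5}
    - {"rx": 0, "ry": 0, "rz": 0, "dx": 0.1, "dy": -0.1, "dz": 11, "fingers": 8.5}
    - {"rx": 0, "ry": 0, "rz": 0, "dx": 0.1, "dy": -0.1, "dz": 12.2, "fingers": 8.5}
    - {"rx": 0, "ry": 0, "rz": 0, "dx": 0.1, "dy": -0.1, "dz": 12.2, "fingers": 8.5}

```text
t: 12.3
ee_pos: [0.4412, 0.3916, 0.096]
orientation: [-0.0, 0.663, 0.749, -0.001]
ft_force: [1.0, 0.9, -0.5]
width: 0.0849
```

```bash
python3 mv.py 0.4418 0.3914 0.096 7; python3 -c "
from h import *
snap(('wrist','side'),'o');crop('side','o',200,140,360,260,'c25')"
```

```text
t 12.3 ee [0.4412 0.3916 0.096 ] jaw now 6.96 tilt 0.1 F [ 1.   0.9 -0.5] w 0.0849 q [0.64 0.21 1.66 0.   1.28 0.52]
  dx dy dz [-0.03  0.06 -0.  ] rot [-0.1  0.  -0. ]
c25 scale 5.0
```

View pics/wrist_o.png

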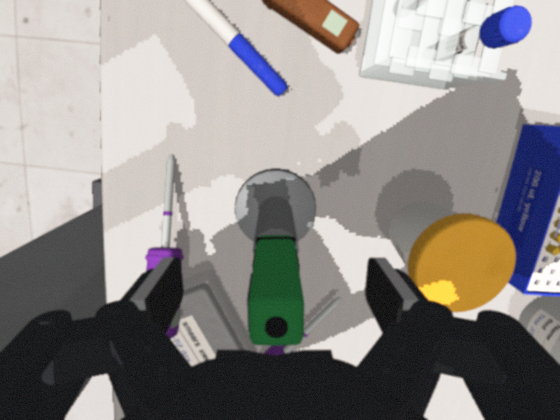

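View pics/c25.png

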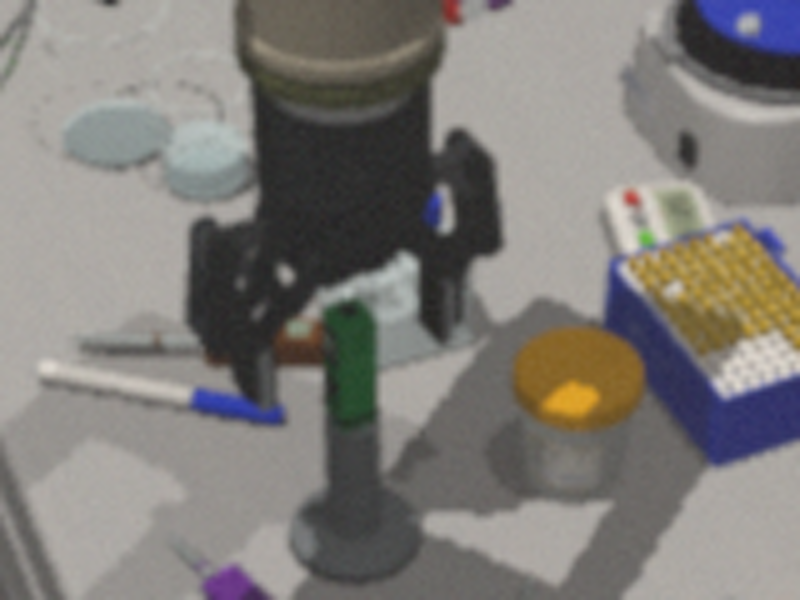

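Emit:
step_arm:
  plan:
    - {"rx": 0, "ry": 0, "rz": 0, "dx": 0, "dy": 0, "dz": 0, "fingers": 6}
    - {"rx": 0, "ry": 0, "rz": 0, "dx": 0, "dy": 0, "dz": 0, "fingers": 4}
    - {"rx": 0, "ry": 0, "rz": 0, "dx": 0, "dy": 0, "dz": 0, "fingers": 2.6}
    - {"rx": 0, "ry": 0, "rz": 0, "dx": 0, "dy": 0, "dz": 0, "fingers": 1.4}
    - {"rx": 0, "ry": 0, "rz": 0, "dx": 0, "dy": 0, "dz": 0, "fingers": 1.4}
    - {"rx": 0, "ry": 0, "rz": 0, "dx": 0, "dy": 0, "dz": 0, "fingers": 1.4}
  newtons: 40

```text
t: 13.15
ee_pos: [0.4417, 0.3924, 0.0972]
orientation: [0.0, 0.663, 0.749, 0.0]
ft_force: [-0.3, -0.8, 4.1]
width: 0.0193
```

```bash
python3 mv.py 0.4418 0.3914 0.3 7; python3 -c "
from h import *
snap(('wrist','side'),'p');crop('wrist','p',190,200,350,320,'c26')"
```

```text
t 13.15 ee [0.4417 0.3924 0.0972] jaw now 7.0 tilt 0.03 F [-0.3 -0.8  4.1] w 0.0193 q [0.64 0.21 1.65 0.   1.28 0.52]
  dx dy dz [-1.000e-01  1.000e-02 -2.028e+01] rot [ 0. -0. -0.]
c26 scale 5.0
```

View pics/wrist_p.png

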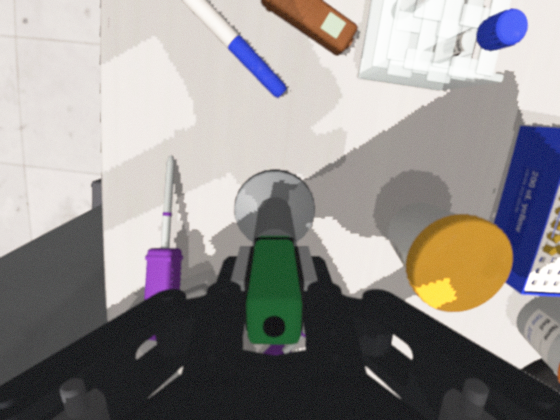

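Gripped at 19.3 mm. I lift the probe straight out of the stand.

Emit:
step_arm:
  plan:
    - {"rx": 0, "ry": 0, "rz": 0, "dx": 0, "dy": 0, "dz": -2, "fingers": 1.4}
    - {"rx": 0, "ry": 0, "rz": 0, "dx": 0, "dy": 0, "dz": -6, "fingers": 1.4}
    - {"rx": 0, "ry": 0, "rz": 0, "dx": 0, "dy": 0, "dz": -10, "fingers": 1.4}
    - {"rx": 0, "ry": 0, "rz": 0, "dx": 0, "dy": 0, "dz": -15, "fingers": 1.4}
    - {"rx": 0, "ry": 0, "rz": 0, "dx": 0, "dy": 0, "dz": -20, "fingers": 1.4}
    - {"rx": 0, "ry": 0, "rz": 0, "dx": 0, "dy": 0, "dz": -22, "fingers": 1.4}
    - {"rx": 0, "ry": 0, "rz": 0, "dx": 0, "dy": 0, "dz": -22, "fingers": 1.4}

```text
t: 14.12
ee_pos: [0.442, 0.3927, 0.3187]
orientation: [0.0, 0.663, 0.749, 0.002]
ft_force: [0.8, 0.0, -1.0]
width: 0.0199
```

```bash
python3 mv.py 0.5812 0.045 0.32 7; python3 -c "
from h import *
snap(('wrist','side','scene'),'q')"
```

```text
t 14.125 ee [0.442  0.3927 0.3187] jaw now 7.0 tilt 0.19 F [ 0.8  0.  -1. ] w 0.0199 q [0.64 0.08 1.38 0.   1.67 0.52]
  dx dy dz [-36.2    9.58  -0.16] rot [ 0.2 -0.1 -0. ]
```

View pics/side_q.png

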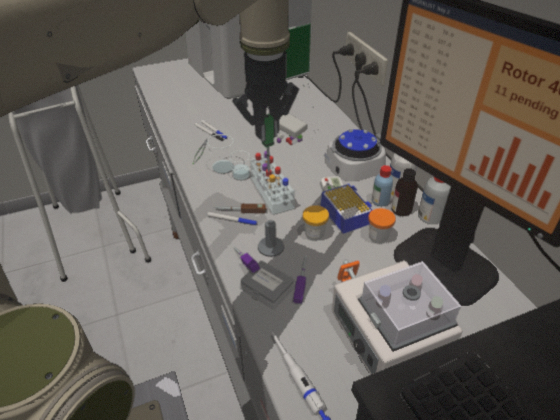

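View pics/wrist_q.png

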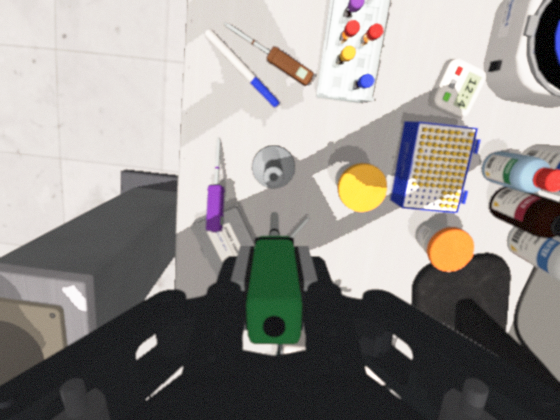

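View pics/scene_q.png

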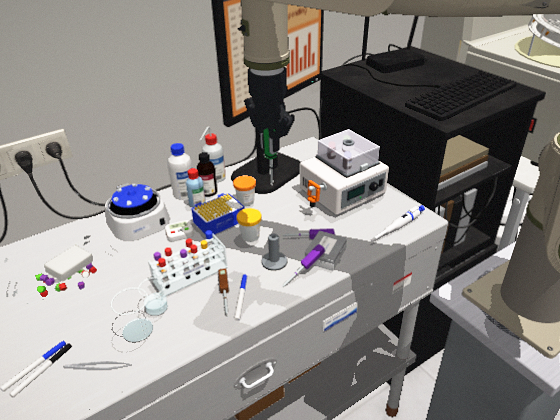

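Emit:
step_arm:
  plan:
    - {"rx": 0, "ry": 0, "rz": 0, "dx": -36.2, "dy": 9.6, "dz": -0.2, "fingers": 1.4}
    - {"rx": 0, "ry": 0, "rz": 0, "dx": -36.2, "dy": 9.6, "dz": -0.2, "fingers": 1.4}
    - {"rx": 0, "ry": 0, "rz": 0, "dx": -36.2, "dy": 9.6, "dz": -0.2, "fingers": 1.4}
    - {"rx": 0, "ry": 0, "rz": 0, "dx": -36.2, "dy": 9.6, "dz": -0.2, "fingers": 1.4}
    - {"rx": 0, "ry": 0, "rz": 0, "dx": -36.2, "dy": 9.6, "dz": -0.2, "fingers": 1.4}
    - {"rx": 0, "ry": 0, "rz": 0, "dx": -36.2, "dy": 9.6, "dz": -0.2, "fingers": 1.4}
    - {"rx": 0, "ry": 0, "rz": 0, "dx": -36.2, "dy": 9.6, "dz": -0.2, "fingers": 1.4}
    - {"rx": 0, "ry": 0, "rz": 0, "dx": -36.2, "dy": 9.6, "dz": -0.2, "fingers": 1.4}

```text
t: 15.28
ee_pos: [0.5801, 0.0446, 0.3166]
orientation: [-0.002, 0.663, 0.749, -0.001]
ft_force: [-1.3, 0.2, -0.9]
width: 0.0195
```

```bash
python3 mv.py 0.5812 0.045 0.26 7; python3 -c "
from h import *
snap(('wrist','side','scene'),'r');crop('side','r',350,190,470,280,'c27');crop('scene','r',290,70,410,160,'c28')
crop('side','q',350,250,470,340,'c29');crop('scene','q',290,110,410,200,'c30')"
```

```text
t 15.275 ee [0.5801 0.0446 0.3166] jaw now 6.94 tilt 0.21 F [-1.3  0.2 -0.9] w 0.0195 q [-0.01  0.07  1.4   0.    1.68 -0.13]
  dx dy dz [0.02 0.13 5.66] rot [-0.2 -0.1 -0.1]
c27 scale 6.666666666666667
c28 scale 6.666666666666667
c29 scale 6.666666666666667
c30 scale 6.666666666666667
```

View pics/c27.png

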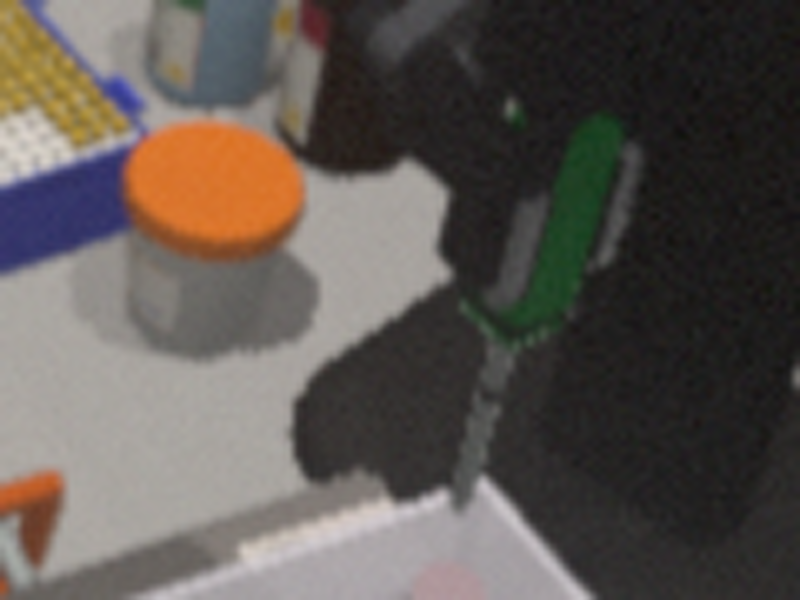

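View pics/c28.png

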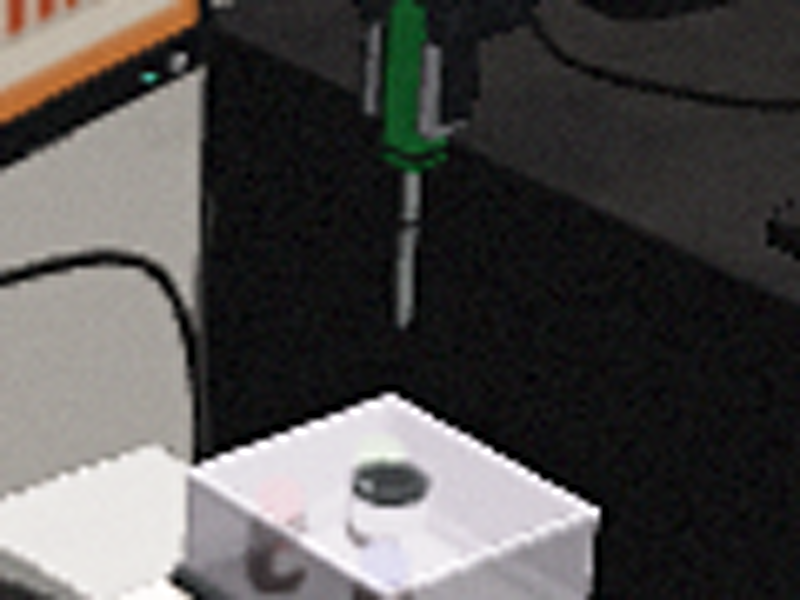

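View pics/c29.png

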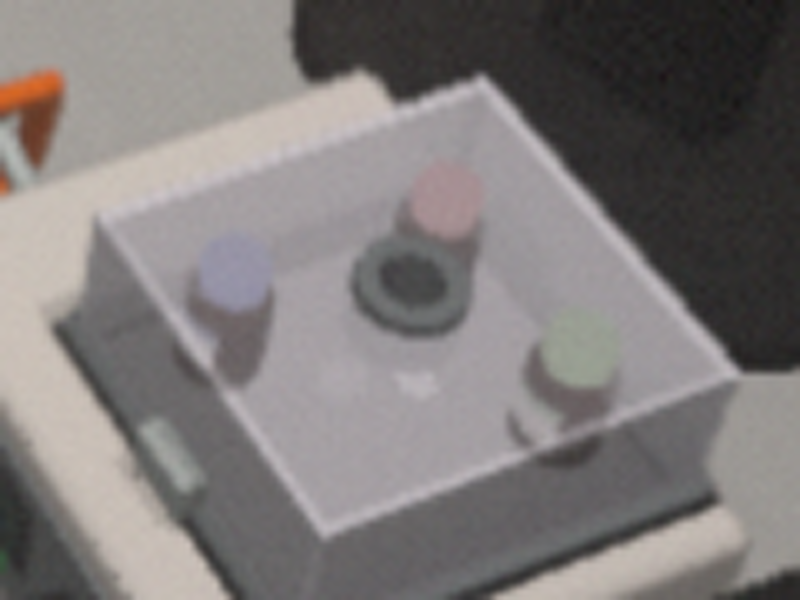

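View pics/c30.png

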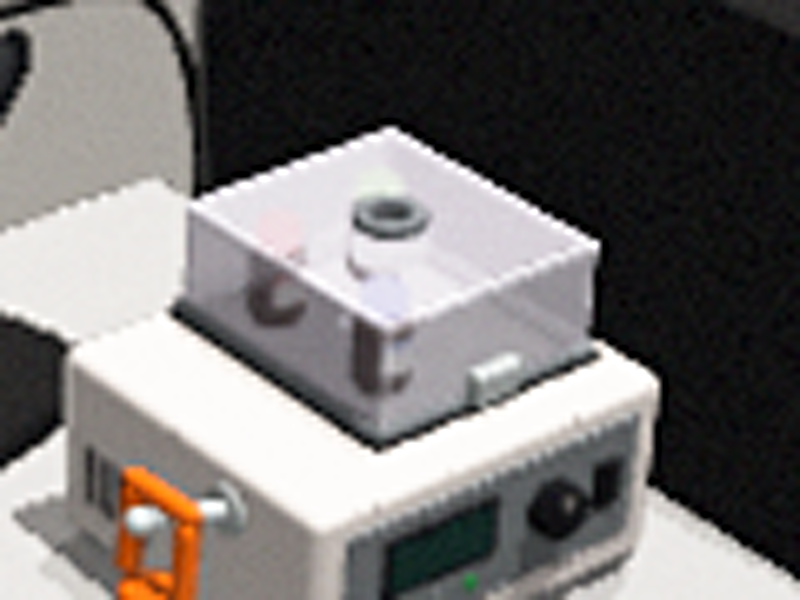

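View pics/wrist_r.png

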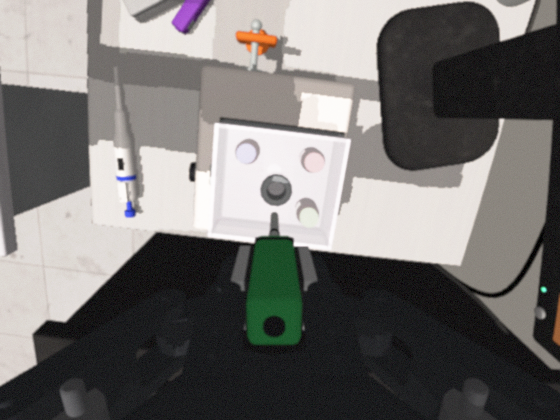

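```bash
cat > m.py <<'E'
from fit import *
S=load("side","r");C=load("scene","r")
s=lambda q:f(q,(350,190),6.667);c=lambda q:f(q,(290,70),6.667)
s9=lambda q:f(q,(350,250),6.667);c0=lambda q:f(q,(290,110),6.667)
print("mouth side",atz(load("side","q"),*s9((414,278)),.161),"scene",atz(load("scene","q"),*c0((391,213)),.161))
print("mouth tri",tri([(S,*s9((414,278))),(C,*c0((391,213)))]))
print("tip",tri([(S,*s((463,506))),(C,*c((403,326)))]))
print("ring",tri([(S,*s((490,397))),(C,*c((411,222)))]))
E
python3 m.py; python3 mv.py 0.5812 0.045 0.26 7
python3 -c "
from h import *
crop('wrist','r',200,140,360,260,'c31');crop('wrist','q',220,210,330,290,'c32')"
```

```text
mouth side [0.58094818 0.0454541  0.161     ] scene [0.58063481 0.04449255 0.161     ]
mouth tri (array([0.58036319, 0.04498454, 0.16149479]), [0.00025361387173701165, 0.0002536138717369669])
tip (array([0.5801821 , 0.0443939 , 0.23173597]), [0.0003219726151823824, 0.00032197261518243577])
ring (array([0.57892213, 0.04352178, 0.27563584]), [0.0014487274185249737, 0.0014487274185251769])
t 15.425 ee [0.5803 0.046  0.3181] jaw now 7.1 tilt 0.07 F [-1.  -0.9 -0.6] w 0.0195 q [-0.01  0.06  1.4   0.    1.68 -0.13]
  dx dy dz [-0.12  0.08  5.81] rot [-0.1 -0.   0.1]
c31 scale 5.0
c32 scale 7.2727272727272725
```

View pics/c31.png

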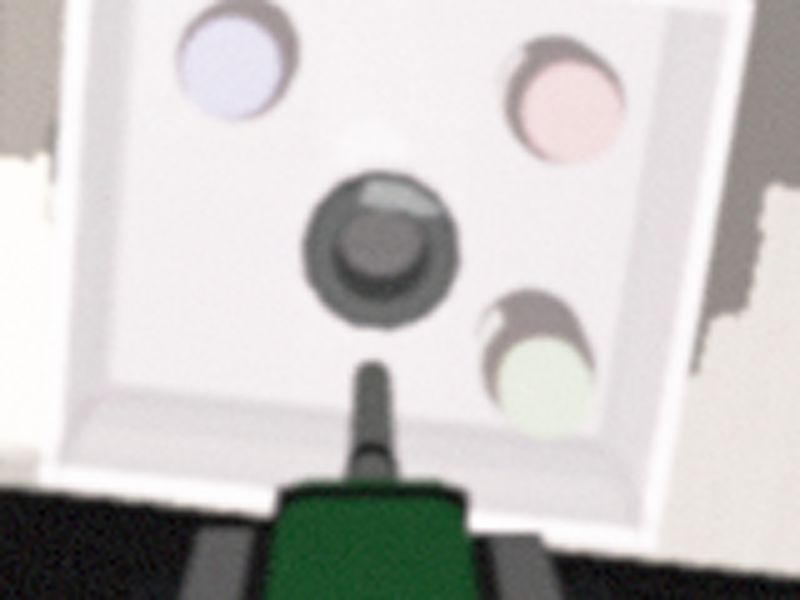

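```bash
python3 - <<'E'
from fit import *
d=load("wrist","r");g=lambda q:f(q,(200,140),5)
print("mouth outer collar",atz(d,*g((381,249)),.161),"tip",atz(d,*g((372,366)),.2315),"ring",atz(d,*g((372,449)),.2765))
T=np.array(d["cam_to_world"]);print(T[:3,3],T[:3,:3].round(4))
E
```

```text
mouth outer collar [0.58134052 0.046496   0.161     ] tip [0.58002574 0.04422568 0.2315    ] ring [0.57975513 0.04734255 0.2765    ]
[0.57197834 0.11436145 0.45977169] [[ 0.9926 -0.1179 -0.0305]
 [ 0.1217  0.9539  0.2744]
 [-0.0033 -0.2761  0.9611]]
```

```bash
python3 mv.py 0.581 0.0454 0.262 7
```

```text
t 15.425 ee [0.5803 0.046  0.3181] jaw now 7.1 tilt 0.07 F [-1.  -0.9 -0.6] w 0.0195 q [-0.01  0.06  1.4   0.    1.68 -0.13]
  dx dy dz [-0.07  0.07  5.61] rot [-0.1 -0.   0.1]
```

Emit:
step_arm:
  plan:
    - {"rx": 0, "ry": 0, "rz": 0, "dx": -0.05, "dy": 0.05, "dz": 2, "fingers": 1.4}
    - {"rx": 0, "ry": 0, "rz": 0, "dx": -0.05, "dy": 0.05, "dz": 4, "fingers": 1.4}
    - {"rx": 0, "ry": 0, "rz": 0, "dx": -0.05, "dy": 0.05, "dz": 5.6, "fingers": 1.4}
    - {"rx": 0, "ry": 0, "rz": 0, "dx": -0.05, "dy": 0.05, "dz": 5.6, "fingers": 1.4}
    - {"rx": 0, "ry": 0, "rz": 0, "dx": -0.05, "dy": 0.05, "dz": 5.6, "fingers": 1.4}
    - {"rx": 0, "ry": 0, "rz": 0, "dx": -0.05, "dy": 0.05, "dz": 5.6, "fingers": 1.4}

```text
t: 16.18
ee_pos: [0.582, 0.0442, 0.2639]
orientation: [0.001, 0.663, 0.749, 0.001]
ft_force: [0.3, -0.2, -0.8]
width: 0.0193
```

```bash
python3 mv.py 0.581 0.0454 0.262 7; python3 -c "
from h import *
snap(('wrist','side','scene'),'s');crop('side','s',350,210,470,300,'c33');crop('scene','s',290,80,410,170,'c34');crop('wrist','s',200,160,360,280,'c35')"; python3 mv.py 0.581 0.0454 0.262 7
```

```text
t 16.175 ee [0.582  0.0442 0.2639] jaw now 6.99 tilt 0.1 F [ 0.3 -0.2 -0.8] w 0.0193 q [-0.01  0.07  1.49  0.    1.58 -0.13]
  dx dy dz [ 0.14 -0.08  0.19] rot [ 0.1  0.  -0. ]
c33 scale 6.666666666666667
c34 scale 6.666666666666667
c35 scale 5.0
t 16.325 ee [0.5818 0.0442 0.2635] jaw now 6.99 tilt 0.07 F [-0.5 -0.  -0.3] w 0.0199 q [-0.01  0.07  1.49 -0.    1.58 -0.13]
  dx dy dz [ 0.13 -0.06  0.15] rot [ 0.1  0.  -0. ]
```

View pics/c33.png

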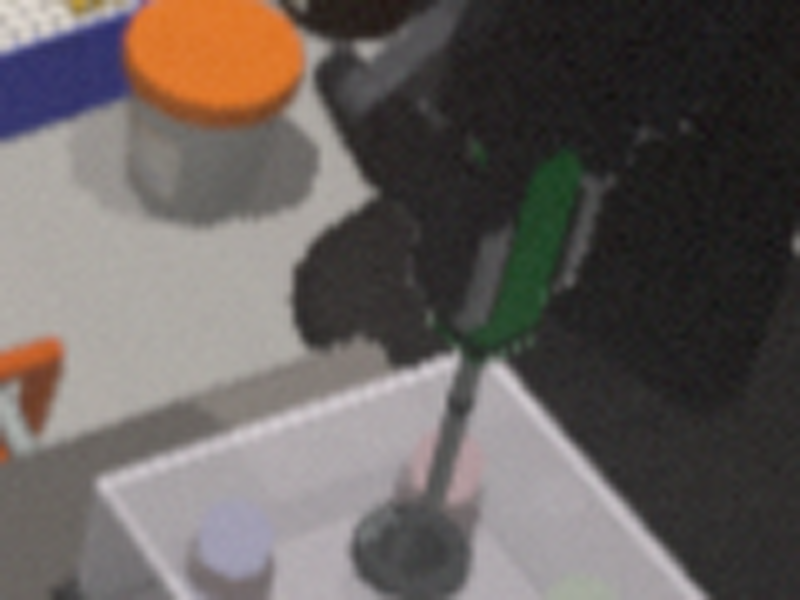

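View pics/c34.png

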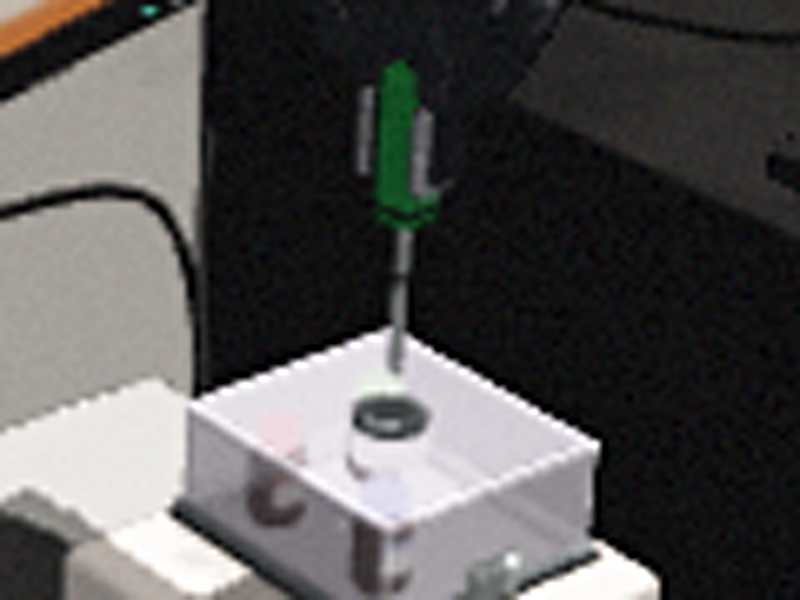

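View pics/c35.png

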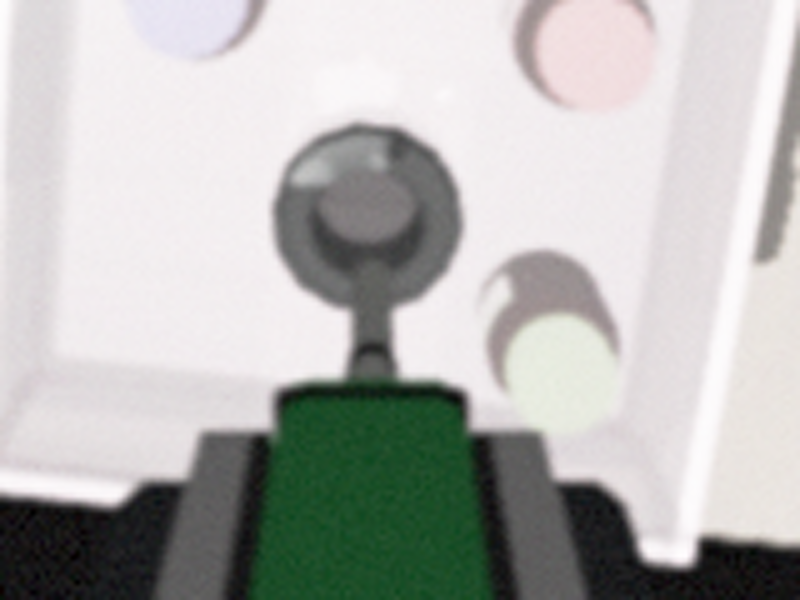

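```bash
python3 - <<'E'
from fit import *
d=load("wrist","s");S=load("side","s");C=load("scene","s")
w=lambda q:f(q,(200,160),5);s=lambda q:f(q,(350,210),6.667);c=lambda q:f(q,(290,80),6.667)
print("wrist mouth",atz(d,*w((368,214)),.161),"tip",atz(d,*w((371,262)),.1765))
print("tip tri",tri([(S,*s((434,506))),(C,*c((396,372)))]),tri([(S,*s((434,506))),(C,*c((396,372))),(d,*w((371,262)))]))
print("ring tri",tri([(S,*s((459,405))),(C,*c((400,270)))]),tri([(S,*s((459,405))),(C,*c((400,270))),(d,*w((372,350)))]))
print("mouth tri",tri([(S,*s((414,545))),(C,*c((391,413))),(d,*w((368,214)))]))
E
```

```text
wrist mouth [0.58134305 0.04696308 0.161     ] tip [0.58220982 0.04365148 0.1765    ]
tip tri (array([0.58141607, 0.0428665 , 0.1796221 ]), [0.0003321402396375416, 0.0003321402396375935]) (array([0.58179617, 0.04347824, 0.17916673]), [0.0002858917098635837, 0.0009666998168849452, 0.000996274076835809])
ring tri (array([0.58101607, 0.0425509 , 0.22399303]), [0.0021802222856654972, 0.0021802222856655007]) (array([0.58157096, 0.0440604 , 0.22301495]), [0.002477515074902472, 0.0027425091957811124, 0.002287006425933792])
mouth tri (array([0.58089341, 0.04570352, 0.16087469]), [0.00025958797621537653, 0.00114458586298576, 0.0012701511013604944])
```

```bash
python3 mv.py 0.5812 0.046 0.2635 7
```

```text
t 16.325 ee [0.5818 0.0442 0.2635] jaw now 6.99 tilt 0.07 F [-0.5 -0.  -0.3] w 0.0199 q [-0.01  0.07  1.49 -0.    1.58 -0.13]
  dx dy dz [ 0.19 -0.03 -0.  ] rot [ 0.1  0.  -0. ]
```

Emit:
step_arm:
  plan:
    - {"rx": 0, "ry": 0, "rz": 0, "dx": 0.2, "dy": -0.05, "dz": 0, "fingers": 1.4}
    - {"rx": 0, "ry": 0, "rz": 0, "dx": 0.2, "dy": -0.05, "dz": 0, "fingers": 1.4}
    - {"rx": 0, "ry": 0, "rz": 0, "dx": 0.2, "dy": -0.05, "dz": 0.3, "fingers": 1.4}
    - {"rx": 0, "ry": 0, "rz": 0, "dx": 0.2, "dy": -0.05, "dz": 0.6, "fingers": 1.4}
    - {"rx": 0, "ry": 0, "rz": 0, "dx": 0.2, "dy": -0.05, "dz": 0.6, "fingers": 1.4}
    - {"rx": 0, "ry": 0, "rz": 0, "dx": 0.2, "dy": -0.05, "dz": 0.6, "fingers": 1.4}

```text
t: 17.08
ee_pos: [0.5807, 0.0461, 0.2567]
orientation: [-0.0, 0.663, 0.749, -0.0]
ft_force: [-0.1, -0.9, -0.2]
width: 0.0193
```

```bash
python3 -c "
from h import *
snap(('wrist','side','scene'),'t');crop('side','t',370,240,450,300,'c36');crop('scene','t',310,110,390,170,'c37');crop('wrist','t',220,160,330,240,'c38')"; python3 mv.py 0.5812 0.046 0.2575 7
```

```text
c36 scale 10.0
c37 scale 10.0
c38 scale 7.2727272727272725
t 17.225 ee [0.5808 0.0461 0.2569] jaw now 6.99 tilt 0.01 F [ 0.2 -0.1 -0.4] w 0.0197 q [-0.01  0.07  1.5   0.    1.57 -0.13]
  dx dy dz [-0.02  0.04 -0.06] rot [ 0.  0. -0.]
```

View pics/c36.png

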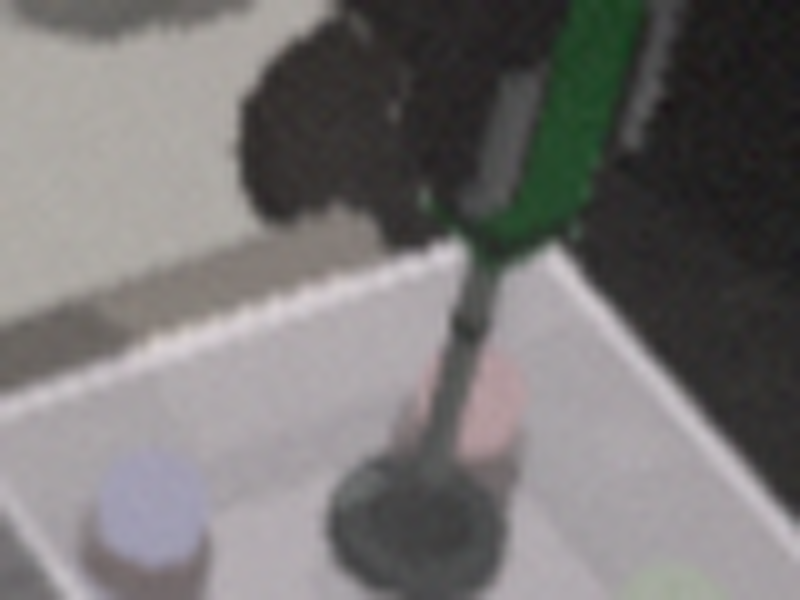

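View pics/c37.png

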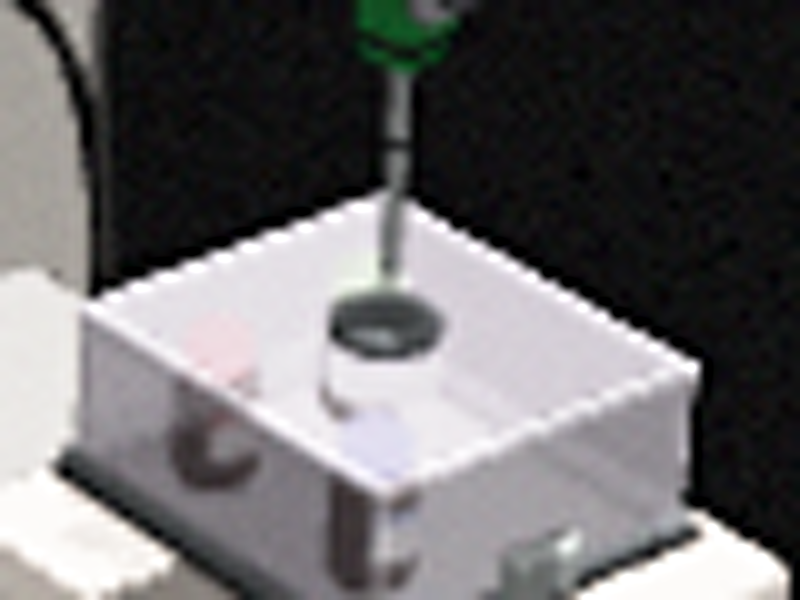

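View pics/c38.png

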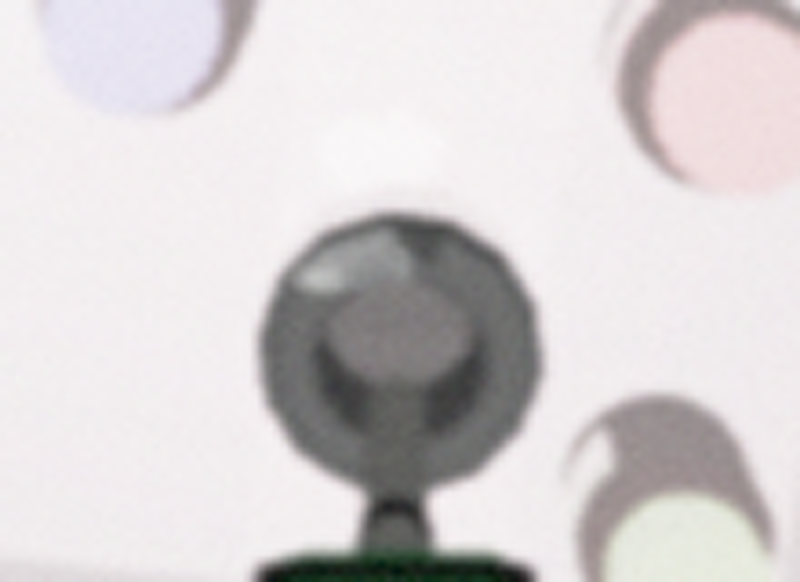

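```bash
python3 - <<'E'
from fit import *
d=load("wrist","t");S=load("side","t");C=load("scene","t")
for nm,D,o,s in (("side",S,(370,240),10),("scene",C,(310,110),10),("wrist",d,(220,160),7.2727)):
    X=np.array([.5808,.0461,0]);m=np.array([.581,.0455,.161])
    pr=lambda P:((proj(D,P)-o+.5)*s-.5).round(0).tolist()
    print(nm,"tip",pr(X+[0,0,.170]),"ring",pr(X+[0,0,.215]),"stemtop",pr(X+[0,0,.24]),"handletop",pr(X+[0,0,.305]),"mouth",pr(m))
    a=np.linspace(0,2*np.pi,8,endpoint=False)
    print("   collar", pr(m+np.c_[.016*np.cos(a),.016*np.sin(a),0*a]))
E
```

```text
side tip [[427.0, 483.0]] ring [[473.0, 317.0]] stemtop [[500.0, 220.0]] handletop [[576.0, -52.0]] mouth [[421.0, 517.0]]
   collar [[496.0, 490.0], [439.0, 453.0], [371.0, 453.0], [333.0, 490.0], [345.0, 544.0], [404.0, 583.0], [473.0, 583.0], [511.0, 544.0]]
scene tip [[384.0, 292.0]] ring [[394.0, 145.0]] stemtop [[400.0, 61.0]] handletop [[415.0, -167.0]] mouth [[383.0, 320.0]]
   collar [[346.0, 298.0], [325.0, 316.0], [339.0, 337.0], [379.0, 348.0], [421.0, 343.0], [441.0, 324.0], [427.0, 304.0], [387.0, 293.0]]
wrist tip [[396.0, 379.0]] ring [[396.0, 532.0]] stemtop [[396.0, 649.0]] handletop [[398.0, 1189.0]] mouth [[397.0, 360.0]]
   collar [[542.0, 377.0], [514.0, 273.0], [415.0, 218.0], [305.0, 248.0], [251.0, 343.0], [282.0, 446.0], [379.0, 497.0], [485.0, 469.0]]
```

Mouth and stem show the same small bias in every view, so they line up to about 1 mm. I start lowering slowly, first part.

Emit:
step_arm:
  plan:
    - {"rx": 0, "ry": 0, "rz": 0, "dx": 0, "dy": 0.02, "dz": 0.2, "fingers": 1.4}
    - {"rx": 0, "ry": 0, "rz": 0, "dx": 0, "dy": 0.02, "dz": 0.6, "fingers": 1.4}
    - {"rx": 0, "ry": 0, "rz": 0, "dx": 0, "dy": 0.02, "dz": 1, "fingers": 1.4}
    - {"rx": 0, "ry": 0, "rz": 0, "dx": 0, "dy": 0.02, "dz": 1.4, "fingers": 1.4}
    - {"rx": 0, "ry": 0, "rz": 0, "dx": 0, "dy": 0.02, "dz": 1.8, "fingers": 1.4}
    - {"rx": 0, "ry": 0, "rz": 0, "dx": 0, "dy": 0.02, "dz": 2.2, "fingers": 1.4}
    - {"rx": 0, "ry": 0, "rz": 0, "dx": 0, "dy": 0.02, "dz": 2.4, "fingers": 1.4}
    - {"rx": 0, "ry": 0, "rz": 0, "dx": 0, "dy": 0.02, "dz": 2.4, "fingers": 1.4}

```text
t: 18.23
ee_pos: [0.5808, 0.0462, 0.2326]
orientation: [-0.0, 0.663, 0.749, -0.0]
ft_force: [1.2, -0.9, -0.8]
width: 0.0195
```

```bash
python3 -c "
from h import *
snap(('wrist','side','scene'),'u');crop('side','u',370,240,450,300,'c39');crop('scene','u',310,110,390,170,'c40');crop('wrist','u',220,160,330,240,'c41')"; python3 mv.py 0.5812 0.046 0.204 7
```

```text
c39 scale 10.0
c40 scale 10.0
c41 scale 7.2727272727272725
t 18.375 ee [0.581  0.0461 0.233 ] jaw now 6.99 tilt 0.02 F [-0.1  0.  -0.5] w 0.0197 q [-0.01  0.08  1.54 -0.    1.52 -0.13]
  dx dy dz [-0.02  0.02  2.9 ] rot [ 0.  0. -0.]
```

View pics/c39.png

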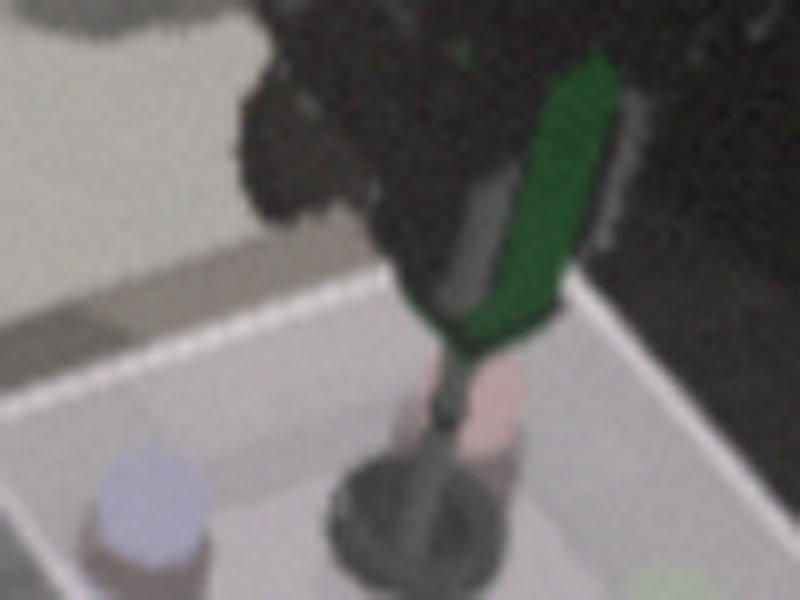

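View pics/c40.png

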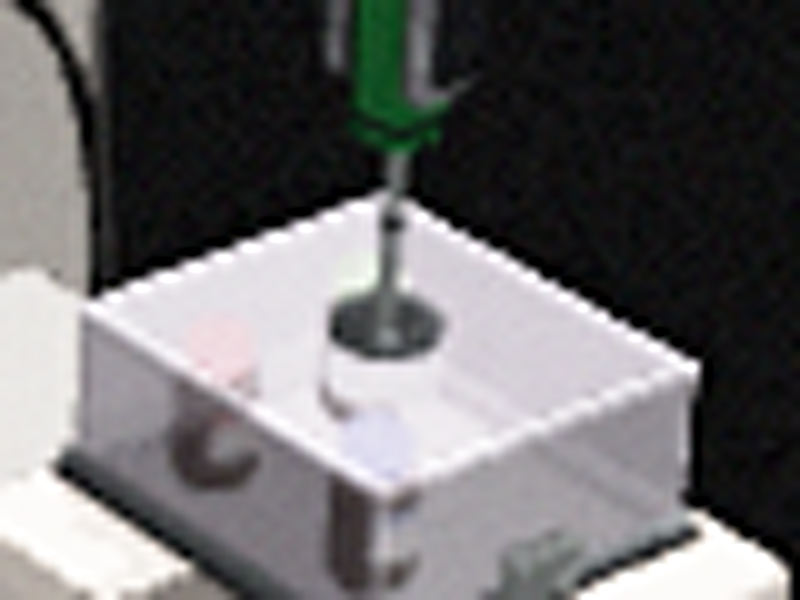

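View pics/c41.png

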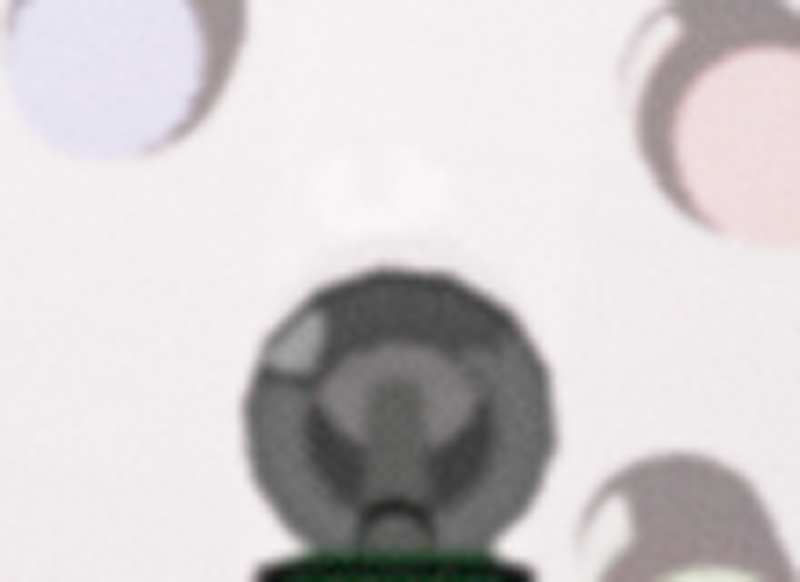

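The stem is centred in the bore in all views: wrist column 397 against a bore of 310–490. I lower the rest of the way.

Emit:
step_arm:
  plan:
    - {"rx": 0, "ry": 0, "rz": 0, "dx": 0, "dy": 0, "dz": 0.3, "fingers": 1.4}
    - {"rx": 0, "ry": 0, "rz": 0, "dx": 0, "dy": 0, "dz": 0.8, "fingers": 1.4}
    - {"rx": 0, "ry": 0, "rz": 0, "dx": 0, "dy": 0, "dz": 1.3, "fingers": 1.4}
    - {"rx": 0, "ry": 0, "rz": 0, "dx": 0, "dy": 0, "dz": 1.8, "fingers": 1.4}
    - {"rx": 0, "ry": 0, "rz": 0, "dx": 0, "dy": 0, "dz": 2.3, "fingers": 1.4}
    - {"rx": 0, "ry": 0, "rz": 0, "dx": 0, "dy": 0, "dz": 2.8, "fingers": 1.4}
    - {"rx": 0, "ry": 0, "rz": 0, "dx": 0, "dy": 0, "dz": 2.8, "fingers": 1.4}
    - {"rx": 0, "ry": 0, "rz": 0, "dx": 0, "dy": 0, "dz": 2.8, "fingers": 1.4}

```text
t: 19.38
ee_pos: [0.5809, 0.0462, 0.2049]
orientation: [0.0, 0.663, 0.749, 0.0]
ft_force: [-0.3, 1.0, 0.5]
width: 0.0199
```

```bash
python3 -c "
from h import *
snap(('wrist','side','scene'),'v');crop('side','v',370,240,450,300,'c42');crop('scene','v',310,110,390,170,'c43');crop('wrist','v',220,180,330,260,'c44');crop('scene','v',280,150,360,210,'c45')"; python3 mv.py 0.5812 0.046 0.204 7
```

```text
c42 scale 10.0
c43 scale 10.0
c44 scale 7.2727272727272725
c45 scale 10.0
t 19.525 ee [0.5811 0.0462 0.2051] jaw now 7.0 tilt 0.03 F [ 0.4 -0.3 -0.3] w 0.0196 q [-0.01  0.1   1.57  0.    1.47 -0.13]
  dx dy dz [-0.02  0.01  0.11] rot [ 0.  0. -0.]
```

View pics/c42.png

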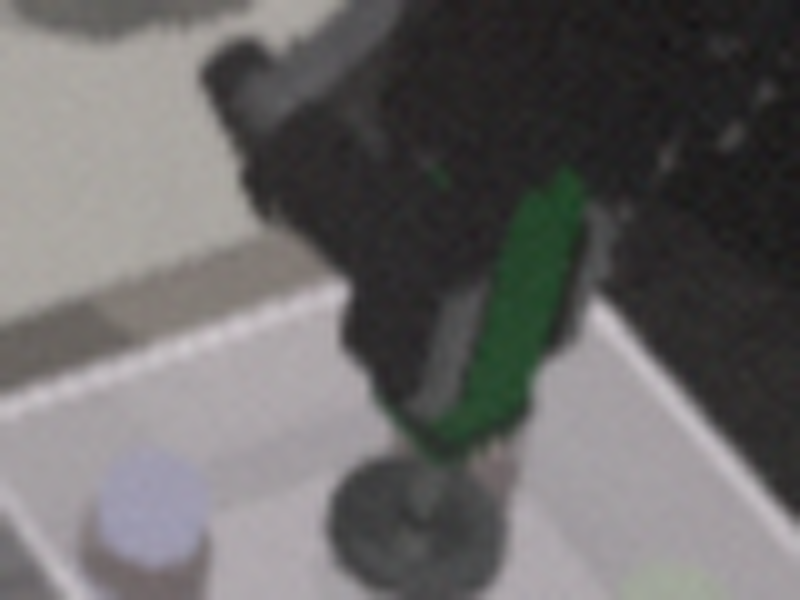

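View pics/c43.png

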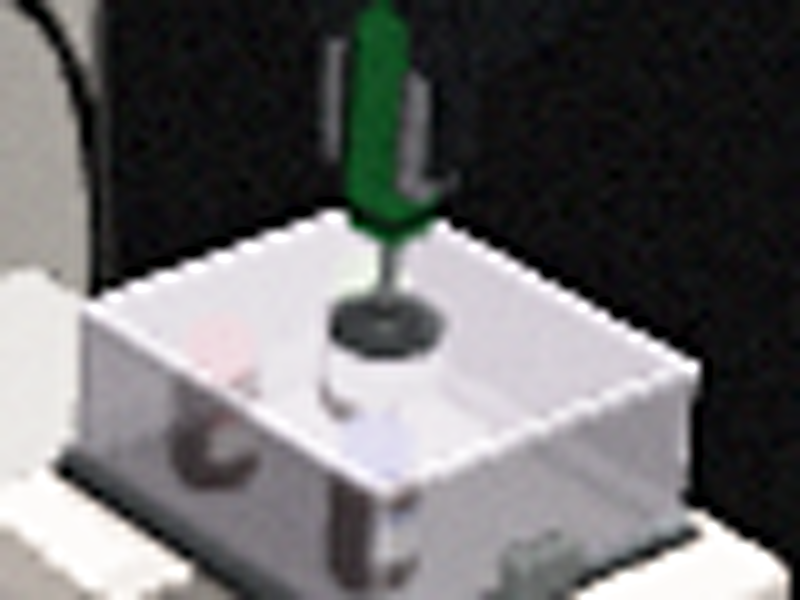

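View pics/c44.png

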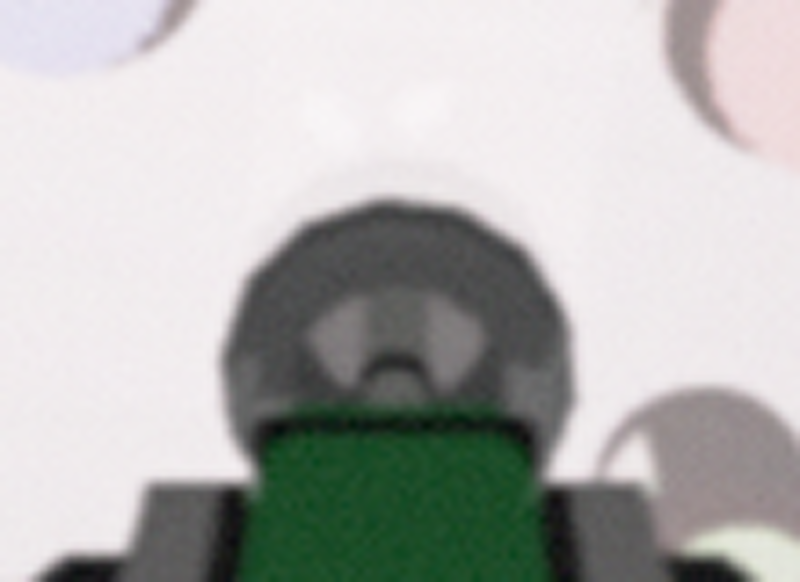

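View pics/c45.png

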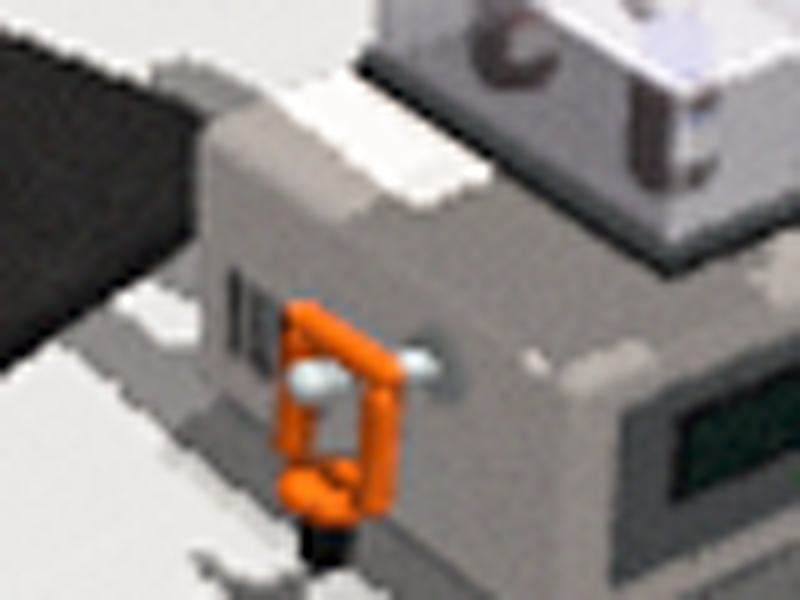

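```bash
python3 - <<'E'
from fit import *
for nm,o,s in (("side",(370,240),10),("scene",(310,110),10),("wrist",(220,180),7.2727)):
    D=load(nm,"v")
    X=np.array([.5811,.0462,0]);m=np.array([.581,.0455,.161])
    pr=lambda P:((proj(D,P)-o+.5)*s-.5).round(0).tolist()
    print(nm,"handle bottom",pr(X+[0,0,.188]),"ring163",pr(X+[0,0,.163]),"ring158",pr(X+[0,0,.158]),"mouth",pr(m))
    a=np.linspace(0,2*np.pi,400)
    q=np.array(pr(m+np.c_[.016*np.cos(a),.016*np.sin(a),0*a]));print(" collar",q.min(0),q.max(0))
    q=np.array(pr(m+np.c_[.009*np.cos(a),.009*np.sin(a),0*a]));print(" bore",q.min(0),q.max(0))
    q=np.array(pr(X+[0,0,.163]+np.c_[.003*np.cos(a),.003*np.sin(a),0*a]));print(" ringcircle163",q.min(0),q.max(0))
E
```

```text
side handle bottom [[446.0, 417.0]] ring163 [[422.0, 507.0]] ring158 [[417.0, 524.0]] mouth [[421.0, 517.0]]
 collar [331. 447.] [513. 588.]
 bore [370. 478.] [473. 557.]
 ringcircle163 [404. 494.] [439. 520.]
scene handle bottom [[387.0, 234.0]] ring163 [[381.0, 314.0]] ring158 [[380.0, 330.0]] mouth [[383.0, 320.0]]
 collar [325. 293.] [441. 348.]
 bore [351. 305.] [416. 336.]
 ringcircle163 [370. 309.] [392. 320.]
wrist handle bottom [[396.0, 502.0]] ring163 [[396.0, 385.0]] ring158 [[396.0, 364.0]] mouth [[394.0, 384.0]]
 collar [211. 208.] [577. 551.]
 bore [291. 286.] [497. 479.]
 ringcircle163 [361. 352.] [430. 417.]
```

```bash
python3 mv.py 0.5811 0.0458 0.205 7; python3 -c "
from station import *
o=observe();print(max(abs(x) for x in o['dq']),o['t']);sign_off();print('done')"
```

```text
t 19.525 ee [0.5811 0.0462 0.2051] jaw now 7.0 tilt 0.03 F [ 0.4 -0.3 -0.3] w 0.0196 q [-0.01  0.1   1.57  0.    1.47 -0.13]
  dx dy dz [-0.04 -0.    0.01] rot [ 0.  0. -0.]
0.0022771392423976394 19.525
the job is handed in; nothing more can be done
done
```

I hung the plug by its loop on the peg. I then lowered the green thermometer through the open port until its depth ring was level with the mouth. I handed the job in at 19.5 s, still gripping it. The hand-in gave no verdict.

- **Plug:** the last scene picture shows it hanging freely on the peg, with the fingers well away.
- **Grip:** it is held at 40 N, with the fingers 19.6 mm apart on the 20 mm handle. The tool was tilted 0.03 degrees and the joints were still. Wrist forces stayed within about 1 N, so no contact showed, though that reading cannot resolve the 0.3 N limit.
- **Centring:** the stem was about 1 mm from the bore's axis in the camera views.
- **Depth:** the ring works out at about 163 mm against the 161 mm mouth, taken from the tool height. I could not see it clearly in the final pictures.
- **What disagreed:** the ring's height differed by about 2–5 mm between cameras during the approach, but better views part-way down agreed to about 2 mm.
- **Other objects:** the cup and slide box were never approached, but I did not re-measure their positions. The purple and brown look-alikes fell over by themselves early on. One purple one came to rest against the slide box.

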